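Put the fallen tins away upright and clamp the chest shut

TASK

Some of the square oil tins have toppled over on the workbench. Stand every one of them upright, cap up, in the compartments of the plywood chest; only then lower the chest's lid fully shut without slamming it, and last of all swing the clamp arm down flat onto the lid. Leave the other things on the bench where they are.

Things in the scene. Friction and masses are not known exactly. Their poses are not given: they have to be found in the camera images.
- tin1: one of up to four alike square metal tins with paper band and black screw cap; may be absent. Body 52 x 52 x 105 mm, cap 30 mm across, 14 mm high on top (119 mm in all). Origin at the middle of the body (52.5 mm above its base); z runs along the tin from base to cap, x and y are square to its flat sides. Starts lying on a flat side, origin 26 mm above the bench. About 0.35 kg
- tin2: one of up to four alike square metal tins with paper band and black screw cap; may be absent. Body 52 x 52 x 105 mm, cap 30 mm across, 14 mm high on top (119 mm in all). Origin at the middle of the body (52.5 mm above its base); z runs along the tin from base to cap, x and y are square to its flat sides. Starts lying on a flat side, origin 26 mm above the bench. About 0.35 kg
- tin3: one of up to four alike square metal tins with paper band and black screw cap; may be absent. Body 52 x 52 x 105 mm, cap 30 mm across, 14 mm high on top (119 mm in all). Origin at the middle of the body (52.5 mm above its base); z runs along the tin from base to cap, x and y are square to its flat sides. Starts lying on a flat side, origin 26 mm above the bench. About 0.35 kg
- tin4: one of up to four alike square metal tins with paper band and black screw cap; may be absent. Body 52 x 52 x 105 mm, cap 30 mm across, 14 mm high on top (119 mm in all). Origin at the middle of the body (52.5 mm above its base); z runs along the tin from base to cap, x and y are square to its flat sides. Starts lying on a flat side, origin 26 mm above the bench. About 0.35 kg
- chest: open plywood chest fixed to the bench, outside 108 (its x) x 312 (its y) x 135 mm high (its z), walls and floor 8 mm. Low dividers 65 mm above its floor leave three compartments, each 92 (x) x 80 (y) mm, centred at y -84, 0 and +84 mm, one tin each; above the dividers it is open, 92 x 296 mm. Origin under its centre. Lid hinge on its +x long side, clamp on its -x side
- lid_hinge (a point): point in the middle of the lid's hinge line, on the chest's top rim at x +54, z 135.5 mm, with the lid's axes: with the lid shut they match the chest's, and the lid reaches 108 mm along -x; the hinge line is y
- lid_edge (a point): middle of the lid's free edge, on its outer (upper) face; 108 mm from the hinge, lid 10 mm thick, 312 mm wide
- lid_bar (a point): middle of the steel bar handle on the lid's outer face: 80 mm long along y, 10 mm thick, its axis 22 mm off the face, 80 mm from the hinge
- lid (a joint): angle of the lid, rad: 0 = shut flat on the rim, about 1.57 = straight up, 1.9 = leaning back as far as it goes. Stiff hinge: it stays where it is left
- clamp_pivot (a point): pivot of the clamp arm: in the chest's frame x -66, y -100, z 156 mm; the pivot axis is the chest's y
- clamp_tip (a point): free end of the clamp arm, 76 mm from the pivot. The arm is a flat steel bar 18 mm wide, 10 mm thick, with a rubber sleeve 22 mm wide, 14 mm thick and a pad underneath near the end
- clamp (a joint): angle of the clamp arm, rad: 0 = flat down on the shut lid, pointing to the chest's +x; about 1.57 = straight up; 2.1 = leaning outwards as far as it goes. Stays where it is left
- screwdriver: a screwdriver 200 mm long lying along its x axis, about 30 mm thick, among the tins; origin under its middle. Bystander
- sanding_block: a cork sanding block 70 x 100 x 35 mm high; origin under its centre. Bystander
- mug: a white ceramic mug 90 mm high, 80 mm across; origin under its centre. Bystander
- glue: a white bottle of glue standing upright, 64 mm across, 190 mm high; origin under its centre. Bystander
- mallet: a hammer 260 mm long, lying; its x axis runs from handle to head. Bystander
- offcut: a block of wood 150 x 60 x 40 mm high; origin under its centre. Bystander
- tape_measure: a tape measure 30 x 70 x 60 mm high; origin under its centre. Bystander
Mind the look-alikes: they are no part of the job. What is shaped like the tin2 but yellow is not meant.

How it is judged:
On the way, in this order (a step that is already met when the one before it is completed fails the run):
1. every tin stands upright in the chest (x of tin1 in the frame of chest between -0.04 and 0.04 m and y of tin1 in the frame of chest between -0.12 and 0.12 m and z of tin1 in the frame of chest between 0.045 and 0.075 m and angle between each of tin1, tin2, tin3, tin4's own z axis and vertical below 0.15 rad and x of tin2 in the frame of chest between -0.04 and 0.04 m and y of tin2 in the frame of chest between -0.12 and 0.12 m and z of tin2 in the frame of chest between 0.045 and 0.075 m and x of tin3 in the frame of chest between -0.04 and 0.04 m and y of tin3 in the frame of chest between -0.12 and 0.12 m and z of tin3 in the frame of chest between 0.045 and 0.075 m and x of tin4 in the frame of chest between -0.04 and 0.04 m and y of tin4 in the frame of chest between -0.12 and 0.12 m and z of tin4 in the frame of chest between 0.045 and 0.075 m), for 0.3 s.
2. then the lid is shut (all of step 1 and value of joint lid below 0.04 rad), for 0.2 s.
3. then the clamp is down on the lid (value of joint lid below 0.04 rad and value of joint clamp below 0.08 rad), for 0.2 s.
At the end, for the whole second after the job is handed in: every tin present is in a compartment on the chest's floor, upright within 0.15 rad; lid shut within 0.04 rad; clamp arm down within 0.08 rad (all of step 1 and all of step 3); the robot touches nothing.
It fails at once if the lid is slammed (faster than 3 rad/s in the last 0.3 rad) (value of joint lid below 0.3 rad and velocity of joint lid below -3 rad/s).
It fails at once if another thing on the bench is pushed more than 60 mm from its place or knocked over (distance of any of screwdriver, sanding_block, mug, glue, mallet, offcut, tape_measure from where it was at the start of the episode above 0.06 m or angle between any of mug, glue's own z axis and vertical above 0.6 rad).
Of tin1, tin2, tin3, tin4 only 2 to 3 are there at a start; the rules pass over those that are not, and their reading is None.
At some moment in a run one of tin1, tin2, tin3, tin4 may be knocked a few centimetres aside while the robot is not near it.
Once in a run the grip may slacken for a moment while it holds something.
It also fails if it takes over 210 s, if anything falls off the work surface, if the arm or the gripper's body presses on something with over 40 N, if the wrist force passes 120 N, or if a joint passes its speed limit or range.

ROBOT

A 6-joint arm with a two-finger parallel gripper is mounted at the origin on the work surface. World frame = base frame: x ahead of the robot, y to its left, z up, the work surface at z = 0. Lengths are in m, angles in rad, forces in N, time in s.
With the tool pointing down it reaches from about 0.225 to 0.875 m from the base axis. Payload 3.4 kg.
Tool frame: the origin (TCP) lies at the very end of the fingers, on their centre line; the grasp point (between the pads) lies manip.pinch_z behind it (manip.pinch_z is the distance from the TCP to the grasp point, in m); z points along the fingers, y is the direction in which the jaws open and shut (so a half turn about z gives the same grasp; the last joint's range is limited). The gripper opens to 85 mm and grips with 20 to 120 N. Pads are 22 mm wide; open, the fingers measure 114 mm over their backs; the gripper's body (76 mm by 85 mm) begins 54 mm behind the grasp point. The pads swing forward as they close: fully open they stand 13 mm farther back than shut.
Start: joints at [-1.301, 0.276, 1.505, -0, 1.361, -0.121], TCP at [0.219, -0.532, 0.231] pointing down, gripper open.
Joint ranges: [-2.89, 2.89], [-0.75, 2.08], [0.22, 2.7], [-1.18, 4.32], [0.11, 2.71], [-2.7, 2.7]. Speed limits (rad/s): [2.57, 2.57, 3.14, 3.14, 3.14, 3.14].

INTERFACE

Orientations are given as a unit quaternion [w, x, y, z].
In Python, from rig import manip, imaging, workorder gives the robot as it stands.
- The arm moves only by the tool apply_moves, never from a script. Its argument "moves" is one flat list of numbers, 7 for each row, row after row: the finger opening in m, from 0 to 0.0854, then the shift along the tool's x, y, z in m, then the turn, a rotation vector about the tool's x, y, z in rad. In form: [jaw, tx, ty, tz, rx, ry, rz, jaw, tx, ty, tz, rx, ry, rz, ...]. A call has exactly 8 rows; each row shifts and turns the pose as measured when the row begins, along the tool's axes as they then stand; what a row does not reach is not made up. A row lasts 1/12 s, in which the tool goes at most 41.7 mm and 7.16 degrees, less where a joint would pass 70% of its speed; a pose out of reach is approached as far as the arm can. A call with a gripper value outside its range is refused whole. The fingers move at their own pace and stop on an object; "newtons" is the grip in N (left out, the last holds). Time passes only in rows, so rows that do not move let the fingers close, or fill a call up. It gives the time, the measured TCP pose, the force and the opening at its end, in the units of the state.
- manip.get_state(): the state, without advancing time (a new reading comes with each control period).
- imaging.get_image(name): name is "scene" or "top" or "wrist"; returns a dict with "image" (400x640x3 uint8, red, green, blue), "range_z" (400x640 float32, m along the optical axis (not along the pixel's ray), 0 where there is no reading), "fx", "fy", "cx", "cy" (pixels), "k1" (the pictures are not rectified: a ray, as slopes to the right and down, at radius r is drawn at 1 + k1 r^2 times it, then the intrinsics apply), "R" (3x3) and "t" (3): a world point X has camera coordinates R X + t. Camera axes: x right, y down, z forward; pixel columns grow to the right and rows downward; lengths in m; the calibration is good to about 2 mm. A picture is of the moment at which its call begins.
- workorder.sign_off(): hands the job in, once; it reports no verdict.
The state is a dict: "clock": time; "qpos": joint angles; "qd": joint speeds; "effort": joint torques, N m; "position": TCP position; "ee_rot": TCP orientation; "contact_force": force on the tool from outside, world axes, zero at the start; "moment": the same for the moment, N m; "width": finger opening in m.
Only numpy, scipy, OpenCV 4.12 (cv2) and the standard library are available. Lean on these libraries where they do the work, as an engineer would, in place of code of your own. Each camera call takes 0.05 s, during which the arm holds its last target.

## Working session

There is one attempt and no reset: what is moved stays moved. The work goes in short steps, Python scripts to look and compute and a tool call to move; the robot and the scene stay as the last step left them, time stands still between calls to the robot, and variables do not carry over. Pictures are saved under pics/ and viewed, and the job is handed in when it is done.

Besides the shell and the picture viewer there is one more tool, called by a JSON object that holds its "op" and its "data", one argument or row to a line. apply_moves: Moves the arm, as the interface text tells. Its arguments: {"type":"object","properties":{"moves":{"type":"array"},"newtons":{"type":"number"}},"required":["moves"]}

```bash
ls; mkdir -p pics; python3 - <<'E'
from rig import manip, imaging, workorder
import cv2
print(manip.get_state(), manip.pinch_z, [a for a in dir(manip) if a[0]!='_'])
for n in ["scene","top","wrist"]:
    d=imaging.get_image(n); cv2.imwrite(f"pics/{n}0.png",d["image"][:,:,::-1])
    print(n,d["fx"],d["cx"],d["k1"],d["R"],d["t"])
E
```

```text
pics
{'clock': 0.0, 'qpos': array([-1.30097917e+00,  2.76611827e-01,  1.50616462e+00,  7.41751859e-06,
        1.36066005e+00, -1.20987596e-01]), 'qd': array([ 0.0006934 ,  0.00193842,  0.00309266, -0.00012232, -0.00075555,
        0.00086677]), 'effort': array([-1.23937871e-04, -4.16775155e+01, -2.45804054e+01,  2.44890094e-05,
        1.12072629e-02, -1.23880247e-05]), 'position': array([ 0.21889845, -0.53113192,  0.23041755]), 'ee_rot': array([-9.19636798e-04,  9.80969357e-01,  1.94160423e-01, -6.49246442e-05]), 'contact_force': array([ 0.12956261, -0.72409915, -0.28869202]), 'moment': array([ 0.02631656,  0.0038706 , -0.02947026]), 'width': 0.08555315029795156} 0.0187 ['MotionError', 'get_state', 'pinch_z']
scene 450.331534091148 315.3909206749155 0.03030771135742907 [[ 0.492142    0.87040832 -0.01362383]
 [ 0.56791865 -0.33289219 -0.75276238]
 [-0.6597459   0.36272876 -0.65815135]] [-0.20565566 -0.23560248  1.71073668]
top 385.57201191270883 315.10714978852394 -0.05429238215818909 [[-0.01717044 -0.99983053 -0.00664016]
 [-0.99755498  0.01758057 -0.06763861]
 [ 0.06774388  0.00546254 -0.99768779]] [-0.04988738  0.55377951  1.27181374]
wrist 297.62161279947804 319.8400982197713 -0.05251181252189458 [[ 0.38032891 -0.92485025 -0.0013917 ]
 [-0.88911093 -0.36604518  0.27475932]
 [-0.25462065 -0.10326154 -0.96151203]] [-0.57386467 -0.03586459  0.3784409 ]
```

View pics/scene0.png

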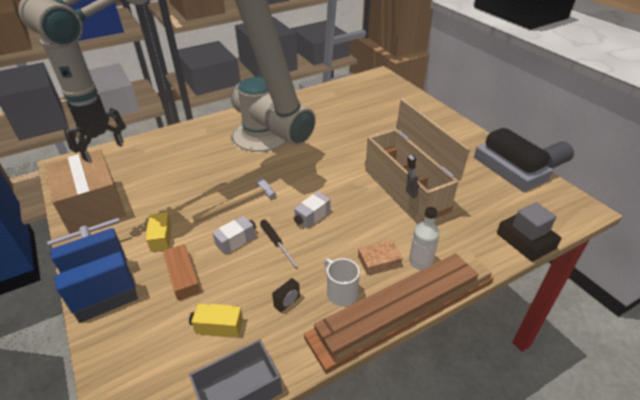

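View pics/top0.png

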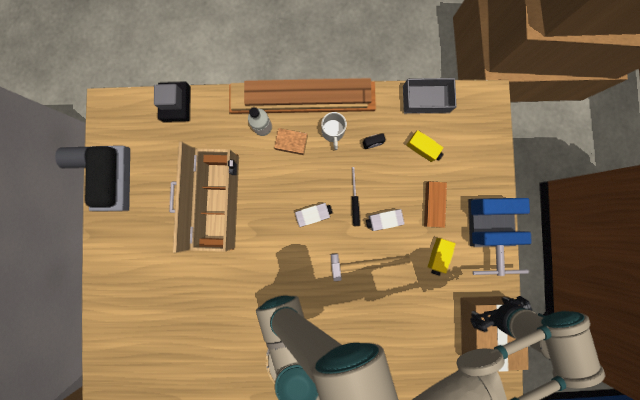

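View pics/wrist0.png

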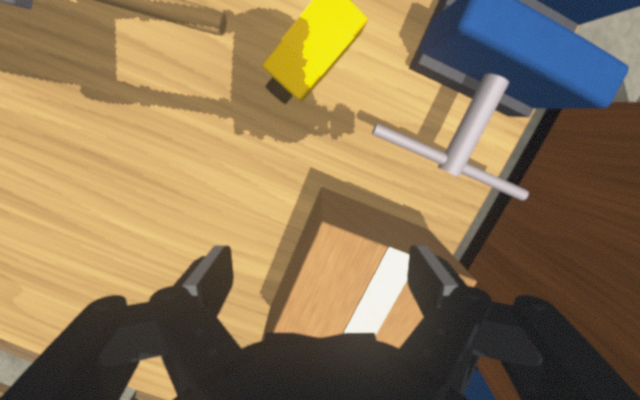

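```bash
cat > h.py <<'E'
from rig import manip, imaging, workorder
import cv2, numpy as np
from scipy.spatial.transform import Rotation as Rn
def cloud(d):
    h,w=d["range_z"].shape
    u,v=np.meshgrid(np.arange(w),np.arange(h))
    xd=(u-d["cx"])/d["fx"]; yd=(v-d["cy"])/d["fy"]
    x,y=xd.copy(),yd.copy()
    for _ in range(8):
        f=1+d["k1"]*(x*x+y*y); x=xd/f; y=yd/f
    z=d["range_z"]; P=np.stack([x*z,y*z,z],-1)
    X=(P-d["t"])@d["R"]
    X[z==0]=np.nan
    return X
def proj(d,X):
    p=np.asarray(X)@d["R"].T+d["t"]; s=p[...,:2]/p[...,2:]
    f=1+d["k1"]*(s**2).sum(-1,keepdims=True); s=s*f
    return s*[d["fx"],d["fy"]]+[d["cx"],d["cy"]]
def tool():
    s=manip.get_state(); q=s["ee_rot"]
    return s, Rn.from_quat([q[1],q[2],q[3],q[0]])
def delta(pos,R):
    "tool-frame delta (pos,rotvec) from current to target"
    s,r=tool()
    return r.inv().apply(np.asarray(pos)-s["position"]), (r.inv()*R).as_rotvec()
def save(name,img,box=None,k=1):
    im=img[:,:,::-1]
    if box: im=im[box[1]:box[3],box[0]:box[2]]
    if k!=1: im=cv2.resize(im,None,fx=k,fy=k,interpolation=cv2.INTER_CUBIC)
    cv2.imwrite(name,im)
def whites(X,img,lo=0.03):
    hsv=cv2.cvtColor(img,cv2.COLOR_RGB2HSV)
    m=(X[...,2]>lo)&(X[...,2]<0.075)&(X[...,0]>0.1)&(X[...,0]<0.9)
    return m,hsv
E
python3 - <<'E'
from h import *
for n in ["top","scene"]:
    d=imaging.get_image(n); X=cloud(d); img=d["image"]; np.savez(f"{n}0.npz",X=X,img=img)
    ok=(X[...,2]>0.04)&(X[...,2]<0.06)&(X[...,0]>0.2)&(X[...,0]<0.8)
    nl,lab,st,c=cv2.connectedComponentsWithStats(ok.astype(np.uint8))
    print(n)
    for i in range(1,nl):
        if st[i,4]<60: continue
        P=X[lab==i]; 
        (cx,cy),(w,h),a=cv2.minAreaRect(P[:,:2].astype(np.float32))
        print(c[i].round(),st[i,4],"ctr",round(cx,3),round(cy,3),"sz",round(w,3),round(h,3),round(a,1),"z",np.median(P[:,2]).round(3),img[lab==i].mean(0).round())
    if n=="top": save("pics/t1.png",img,(150,80,470,290),2.5)
    else: save("pics/s1.png",img,(180,80,480,300),2.6)
E
```

```text
top
[426. 144.] 529 ctr 0.71 -0.432 sz 0.111 0.056 54.8 z 0.051 [221. 204.  25.]
[374. 140.] 148 ctr 0.729 -0.258 sz 0.033 0.067 14.8 z 0.057 [47. 43. 42.]
[117. 182.] 635 ctr 0.617 0.634 sz 0.117 0.222 87.3 z 0.049 [124. 122. 128.]
[233. 216.] 93 ctr 0.486 0.211 sz 0.003 0.215 87.1 z 0.05 [96. 77. 55.]
[313. 214.] 521 ctr 0.487 -0.053 sz 0.052 0.111 16.0 z 0.051 [211. 205. 202.]
[434. 219.] 72 ctr 0.467 -0.448 sz 0.061 0.046 52.7 z 0.042 [182. 111.  60.]
[386. 220.] 514 ctr 0.464 -0.287 sz 0.053 0.112 10.8 z 0.051 [212. 206. 204.]
[484. 220.] 61 ctr 0.457 -0.615 sz 0.062 0.033 88.8 z 0.041 [88. 87. 92.]
[476. 235.] 64 ctr 0.409 -0.586 sz 0.032 0.071 69.2 z 0.043 [44. 50. 63.]
[443. 255.] 508 ctr 0.344 -0.471 sz 0.052 0.104 70.2 z 0.051 [199. 178.  19.]
scene
[583. 101.] 648 ctr 0.463 1.151 sz 0.524 0.026 0.0 z 0.05 [120. 115. 116.]
[516. 165.] 763 ctr 0.623 0.682 sz 0.217 0.221 89.9 z 0.049 [109. 107. 113.]
[398. 158.] 72 ctr 0.438 0.311 sz 0.066 0.026 18.3 z 0.052 [113.  91.  70.]
[396. 189.] 333 ctr 0.536 0.211 sz 0.012 0.317 87.0 z 0.049 [113.  95.  74.]
[312. 205.] 525 ctr 0.49 -0.056 sz 0.058 0.122 19.4 z 0.052 [188. 180. 179.]
[112. 207.] 64 ctr 0.203 -0.566 sz 0.007 0.051 2.6 z 0.05 [98. 78. 58.]
[444. 207.] 83 ctr 0.695 0.277 sz 0.061 0.009 88.7 z 0.049 [109.  89.  69.]
[157. 227.] 555 ctr 0.345 -0.473 sz 0.053 0.111 70.6 z 0.052 [197. 169.  74.]
[233. 230.] 616 ctr 0.465 -0.287 sz 0.059 0.116 10.6 z 0.052 [190. 183. 182.]
[180. 267.] 695 ctr 0.514 -0.461 sz 0.061 0.151 85.7 z 0.041 [172. 115.  78.]
[343. 271.] 131 ctr 0.753 -0.108 sz 0.065 0.025 54.2 z 0.05 [135. 129. 124.]
[102. 298.] 464 ctr 0.524 -0.648 sz 0.03 0.152 7.3 z 0.049 [40. 50. 73.]
[286. 292.] 271 ctr 0.73 -0.259 sz 0.034 0.07 13.4 z 0.056 [74. 65. 57.]
[216. 315.] 1036 ctr 0.706 -0.435 sz 0.12 0.056 54.1 z 0.053 [217. 189.  81.]
```

View pics/t1.png

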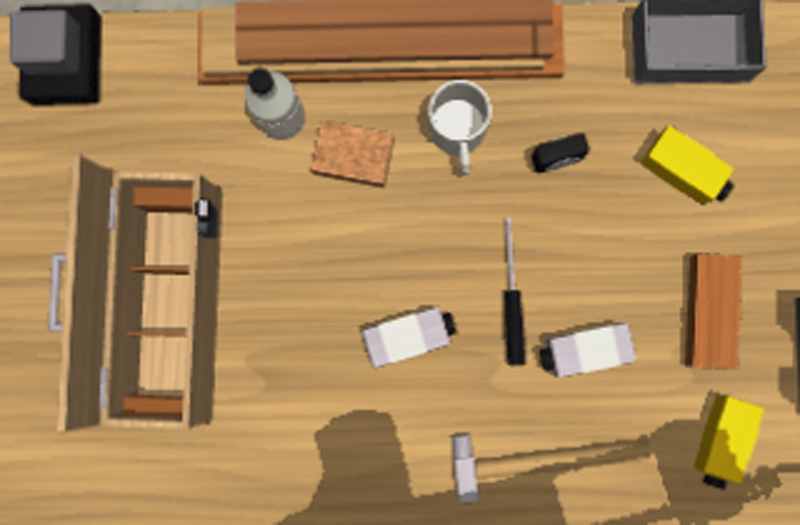

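View pics/s1.png

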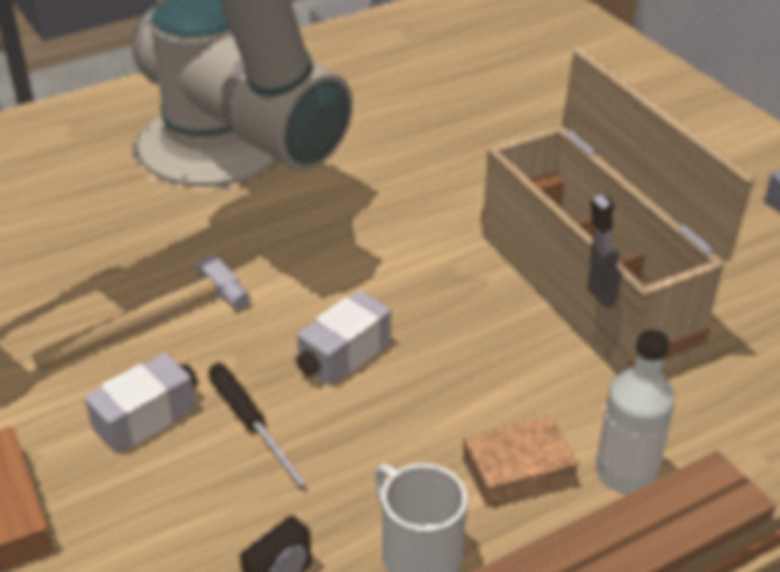

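```bash
python3 - <<'E'
from h import *
s,r=tool(); q=s["qpos"]
print(r.as_matrix().round(3)); print(Rn.from_euler("ZYZYZ",[q[0],q[1]+q[2],q[3],q[4],q[5]]).as_matrix().round(3) if 0 else (Rn.from_euler("ZYZ",[q[0],q[1]+q[2],q[3]])*Rn.from_euler("YZ",[q[4],q[5]])).as_matrix().round(3))
X=np.load("top0.npz")["X"]; img=np.load("top0.npz")["img"]
X2=np.load("scene0.npz")["X"]
for X in (X,X2):
    # rim
    m=(abs(X[...,2]-0.135)<.006)&(X[...,0]>.3)&(X[...,0]<.75)&(X[...,1]>.15)&(X[...,1]<.42)
    P=X[m]; print(len(P),cv2.minAreaRect(P[:,:2].astype(np.float32)),P.min(0),P.max(0))
    m=(X[...,2]>.14)&(X[...,0]>.3)&(X[...,0]<.75)&(X[...,1]>.15)&(X[...,1]<.48)
    P=X[m]
    L=P[P[:,1]>.27]; print("lid",L.min(0),L.max(0), np.polyfit(L[:,2],L[:,1],1))
    C=P[P[:,1]<.26]; print("clamp",len(C),C.min(0),C.max(0),C.mean(0))
E
```

```text
[[ 0.925  0.381 -0.   ]
 [ 0.381 -0.925  0.001]
 [ 0.    -0.001 -1.   ]]
[[-0.381  0.925 -0.   ]
 [ 0.925  0.381  0.001]
 [ 0.001  0.    -1.   ]]
863 ((0.5358664393424988, 0.2553575038909912), (0.13011856377124786, 0.3137139081954956), 87.32779693603516) [0.37774944 0.18640553 0.1290177 ] [0.69538209 0.3266217  0.14096834]
lid [0.38290584 0.30722426 0.14008663] [0.6955898  0.35548922 0.24749385] [0.07208547 0.30740696]
clamp 76 [0.39342612 0.16988933 0.1400688 ] [0.68684853 0.25093812 0.23243547] [0.61978831 0.18387177 0.19904791]
827 ((0.5372564792633057, 0.25390514731407166), (0.13455955684185028, 0.31655019521713257), 88.13971710205078) [0.37808669 0.18290338 0.12901061] [0.69716954 0.32465359 0.14096949]
lid [0.3833446  0.30367464 0.14005198] [0.69694464 0.33575553 0.24636196] [0.04815361 0.30772008]
clamp 228 [0.45430425 0.16649693 0.14004335] [0.65132599 0.20758054 0.2319207 ] [0.63662377 0.18124182 0.18732933]
```

```bash
python3 - <<'E'
from h import *
for n in("top","scene"):
    X=np.load(n+"0.npz")["X"]
    m=(X[...,2]>.15)&(X[...,0]>.3)&(X[...,0]<.75)&(X[...,1]>.27)&(X[...,1]<.40)&(X[...,2]<.24)
    L=X[m]; A=np.c_[L[:,0],L[:,2],np.ones(len(L))]; w=np.ones(len(L),bool)
    for _ in range(5):
        c,*_=np.linalg.lstsq(A[w],L[w,1],rcond=None); e=L[:,1]-A@c; w=abs(e)<max(.004,1.5*e[w].std())
    print(n,"lid plane y=",c,w.sum(),len(L), "y at hinge ctr", c@[.537,.1355,1])
    # outer -x wall front edge at rim: points z .125-.14, lowest y per x bin
    m=(abs(X[...,2]-0.135)<.006)&(X[...,0]>.36)&(X[...,0]<.72)&(X[...,1]>.17)&(X[...,1]<.35)
    P=X[m]; 
    for lo,hi in ((0.18,.225),(.25,.4)):
        Q=P[(P[:,1]>lo)&(P[:,1]<hi)&((P[:,0]<.6)|(P[:,0]>.66))&(P[:,0]>.4)&(P[:,0]<.68)]
        if len(Q)>10:
            c=np.polyfit(Q[:,0],Q[:,1],1); e=Q[:,1]-np.polyval(c,Q[:,0]); w=abs(e)<.006; c=np.polyfit(Q[w,0],Q[w,1],1); print(lo,len(Q),c,np.polyval(c,.537))
    # ends
    Q=P[(P[:,1]>.22)&(P[:,1]<.28)]; lo=Q[Q[:,0]<.45];hi=Q[Q[:,0]>.6]
    print("ends",lo[:,0].min(),np.median(lo[:,0]),np.median(hi[:,0]),hi[:,0].max())
    m=(X[...,2]<.02)&(X[...,2]>.004)&(X[...,0]>.39)&(X[...,0]<.69)&(X[...,1]>.2)&(X[...,1]<.3); print("floor",m.sum())
E
```

```text
top lid plane y= [-0.04368346  0.0096236   0.34079191] 1206 1363 y at hinge ctr 0.31863788699048873
0.18 211 [-0.04603166  0.23653408] 0.21181508128208695
0.25 278 [-0.04800086  0.33952264] 0.31374617298510643
ends 0.37790872965696587 0.3843557605239595 0.6881017941860951 0.6922504423209275
floor 1024
scene lid plane y= [-0.05029635  0.03652686  0.33761598] 1951 2023 y at hinge ctr 0.31555622418167184
0.18 182 [-0.04830489  0.23625025] 0.21031052666954617
0.25 257 [-0.04835923  0.33682941] 0.31086050608400856
ends 0.3793124019887071 0.3869388874486357 0.6909224290357698 0.6950920248918774
floor 228
```

```bash
cat >> h.py <<'E'
from scipy.linalg import logm,expm
PZ=manip.pinch_z
def H(p,R): T=np.eye(4);T[:3,:3]=R.as_matrix();T[:3,3]=p;return T
def Rtilt(cap,al):
    "cap: horizontal angle(deg) of cap dir; tool y = lateral (cap+90 deg), body toward cap by al deg from vertical"
    c=np.array([np.cos(np.radians(cap)),np.sin(np.radians(cap)),0]); y=np.array([-c[1],c[0],0])
    a=np.radians(al); z=-c*np.sin(a)-np.array([0,0,1])*np.cos(a)
    return Rn.from_matrix(np.stack([np.cross(y,z),y,z],1))
def plan(pinch,R,n,tcp=False):
    s,r=tool(); p=np.asarray(pinch,float)
    if not tcp: p=p+R.apply([0,0,PZ])
    T=np.linalg.inv(H(s["position"],r))@H(p,R)
    E=expm(np.real(logm(T))/n); rv=Rn.from_matrix(E[:3,:3]).as_rotvec()
    print("now",s["position"].round(4),"tcp target",p.round(4),"q",s["qpos"].round(2),"F",s["contact_force"].round(1),"w",round(s["width"],4),"clk",round(s["clock"],2))
    print("row x%d:"%n,[round(v,4) for v in list(E[:3,3])+list(rv)], "|t|",np.linalg.norm(E[:3,3]).round(4),"deg",np.degrees(np.linalg.norm(rv)).round(2))
E
python3 - <<'E'
from h import *
R=Rtilt(-74,40)
pin=np.array([.495,-.082,.030])
plan(pin-R.apply([0,0,.12]),R,16)
E
```

```text
now [ 0.219  -0.5314  0.2309] tcp target [ 0.5129 -0.1446  0.1076] q [-1.3   0.28  1.51 -0.    1.36 -0.12] F [ 0.3  0.  -0.2] w 0.0849 clk 0.25
row x16: [np.float64(0.0293), np.float64(0.0064), np.float64(0.0177), np.float64(0.0317), np.float64(0.0354), np.float64(-0.0872)] |t| 0.0348 deg 5.69
```

```bash
cat >> h.py <<'E'
def midz(row,n):
    s,r=tool(); T=H(s["position"],r); E=H(row[:3],Rn.from_rotvec(row[3:])); o=[]
    for i in range(n): T=T@E; o.append(T[:3,3].round(3).tolist())
    print(o[::max(1,n//8)])
E
python3 - <<'E'
from h import *
R=Rtilt(-74,40)
pin=np.array([.495,-.082,.030])
plan(pin-R.apply([0,0,.18]),R,16)
midz([.0293,.0064,.0146,.0317,.0354,-.0872],16)
E
```

```text
now [ 0.219  -0.5314  0.2309] tcp target [ 0.5236 -0.1817  0.1536] q [-1.3   0.28  1.51 -0.    1.36 -0.12] F [ 0.3  0.  -0.2] w 0.0849 clk 0.25
row x16: [np.float64(0.0285), np.float64(0.0077), np.float64(0.0142), np.float64(0.0317), np.float64(0.0354), np.float64(-0.0872)] |t| 0.0327 deg 5.69
[[0.248, -0.526, 0.216], [0.306, -0.506, 0.19], [0.361, -0.474, 0.168], [0.409, -0.432, 0.152], [0.45, -0.381, 0.141], [0.482, -0.322, 0.137], [0.503, -0.259, 0.139], [0.513, -0.193, 0.147]]
```

{"op": "apply_moves", "data": {
  "moves": [0.085, 0.0285, 0.0077, 0.0142, 0.0317, 0.0354, -0.0872, 0.085, 0.0285, 0.0077, 0.0142, 0.0317, 0.0354, -0.0872, 0.085, 0.0285, 0.0077, 0.0142, 0.0317, 0.0354, -0.0872, 0.085, 0.0285, 0.0077, 0.0142, 0.0317, 0.0354, -0.0872, 0.085, 0.0285, 0.0077, 0.0142, 0.0317, 0.0354, -0.0872, 0.085, 0.0285, 0.0077, 0.0142, 0.0317, 0.0354, -0.0872, 0.085, 0.0285, 0.0077, 0.0142, 0.0317, 0.0354, -0.0872, 0.085, 0.0285, 0.0077, 0.0142, 0.0317, 0.0354, -0.0872],
  "newtons": 80
}}

```text
clock: 0.92
position: [0.435, -0.4193, 0.1464]
ee_rot: [-0.149, 0.832, 0.522, 0.113]
contact_force: [0.5, -0.3, -0.2]
width: 0.0853
```

{"op": "apply_moves", "data": {
  "moves": [0.085, 0.0285, 0.0077, 0.0142, 0.0317, 0.0354, -0.0872, 0.085, 0.0285, 0.0077, 0.0142, 0.0317, 0.0354, -0.0872, 0.085, 0.0285, 0.0077, 0.0142, 0.0317, 0.0354, -0.0872, 0.085, 0.0285, 0.0077, 0.0142, 0.0317, 0.0354, -0.0872, 0.085, 0.0285, 0.0077, 0.0142, 0.0317, 0.0354, -0.0872, 0.085, 0.0285, 0.0077, 0.0142, 0.0317, 0.0354, -0.0872, 0.085, 0.0285, 0.0077, 0.0142, 0.0317, 0.0354, -0.0872, 0.085, 0.0285, 0.0077, 0.0142, 0.0317, 0.0354, -0.0872]
}}

```text
clock: 1.58
position: [0.5241, -0.171, 0.1486]
ee_rot: [-0.279, 0.541, 0.765, 0.209]
contact_force: [1.5, -0.5, 1.0]
width: 0.085
```

```bash
cat > tins.py <<'E'
from h import *
def tins(names=("top","scene"),show=False):
  for n in names:
    d=imaging.get_image(n); X=cloud(d); img=d["image"]
    hsv=cv2.cvtColor(img,cv2.COLOR_RGB2HSV)
    ok=(X[...,2]>0.043)&(X[...,2]<0.06)&(X[...,0]>0.2)&(X[...,0]<0.8)&(X[...,1]<.15)&(X[...,1]>-.55)&(hsv[...,1]<50)&(hsv[...,2]>140)
    nl,lab,st,c=cv2.connectedComponentsWithStats(ok.astype(np.uint8))
    for i in range(1,nl):
        if st[i,4]<60: continue
        P=X[lab==i]; (cx,cy),(w,h),a=cv2.minAreaRect(P[:,:2].astype(np.float32))
        print(n,c[i].round(),st[i,4],"ctr",round(cx,3),round(cy,3),"sz",round(w,3),round(h,3),round(a,1))
    if show: save(f"pics/{show}_{n}.png",img)
E
python3 - <<'E'
from tins import *
tins(show="a1")
d=imaging.get_image("wrist"); save("pics/a1_w.png",d["image"])
R=Rtilt(-74,40)
pin=np.array([.495,-.082,.030])
plan(pin,R,8)
E
```

```text
top [314. 213.] 359 ctr 0.489 -0.059 sz 0.051 0.083 16.9
top [385. 221.] 317 ctr 0.458 -0.285 sz 0.047 0.091 23.3
scene [311. 205.] 316 ctr 0.49 -0.057 sz 0.055 0.086 12.3
scene [232. 229.] 514 ctr 0.465 -0.292 sz 0.056 0.105 10.5
now [ 0.524  -0.1702  0.1489] tcp target [ 0.4917 -0.0704  0.0157] q [-0.68  0.6   1.4   0.37  1.75 -1.07] F [-0.4 -0.1 -1.4] w 0.0847 clk 1.73
row x8: [np.float64(-0.0008), np.float64(-0.0002), np.float64(0.0212), np.float64(-0.0027), np.float64(-0.0017), np.float64(0.0064)] |t| 0.0212 deg 0.41
```

View pics/a1_w.png

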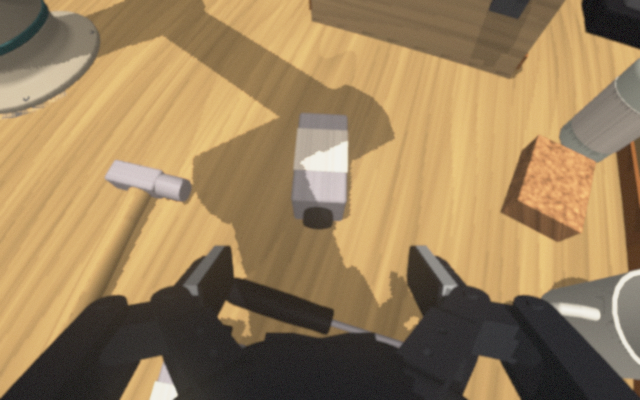

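View pics/a1_scene.png

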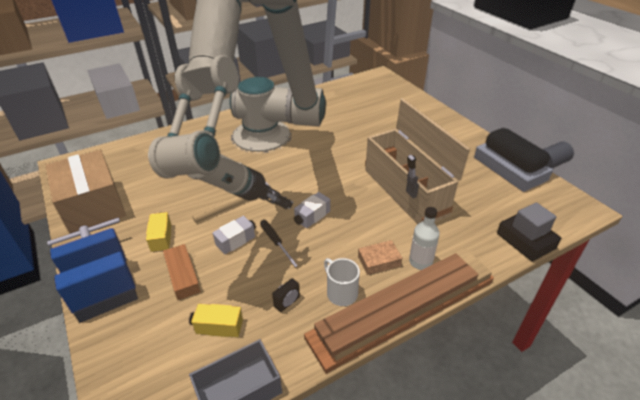

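{"op": "apply_moves", "data": {
  "moves": [0.085, -0.001, 0, 0.0212, -0.003, -0.002, 0.007, 0.085, -0.001, 0, 0.0212, -0.003, -0.002, 0.007, 0.085, -0.001, 0, 0.0212, -0.003, -0.002, 0.007, 0.085, -0.001, 0, 0.0212, -0.003, -0.002, 0.007, 0.085, -0.001, 0, 0.0212, -0.003, -0.002, 0.007, 0.085, -0.001, 0, 0.0212, -0.003, -0.002, 0.007, 0.085, -0.001, 0, 0.016, -0.003, -0.002, 0.007, 0.085, 0, 0, 0.008, 0, 0, 0]
}}

```text
clock: 2.4
position: [0.4995, -0.0919, 0.0227]
ee_rot: [-0.262, 0.573, 0.75, 0.202]
contact_force: [0.1, -0.4, 0.2]
width: 0.0848
```

```bash
python3 - <<'E'
from h import *
d=imaging.get_image("scene"); save("pics/a2.png",d["image"],(180,120,380,280),4)
d=imaging.get_image("wrist"); save("pics/a2_w.png",d["image"])
R=Rtilt(-74,40)
plan(np.array([.495,-.082,.030]),R,2)
E
```

```text
now [ 0.4997 -0.0919  0.0233] tcp target [ 0.4917 -0.0704  0.0157] q [-0.62  0.64  1.7   0.42  1.38 -1.09] F [-0.1  0.3  0.6] w 0.0853 clk 2.5
row x2: [np.float64(0.0065), np.float64(-0.001), np.float64(0.0101), np.float64(0.0052), np.float64(0.0111), np.float64(-0.0043)] |t| 0.0121 deg 0.74
```

View pics/a2.png

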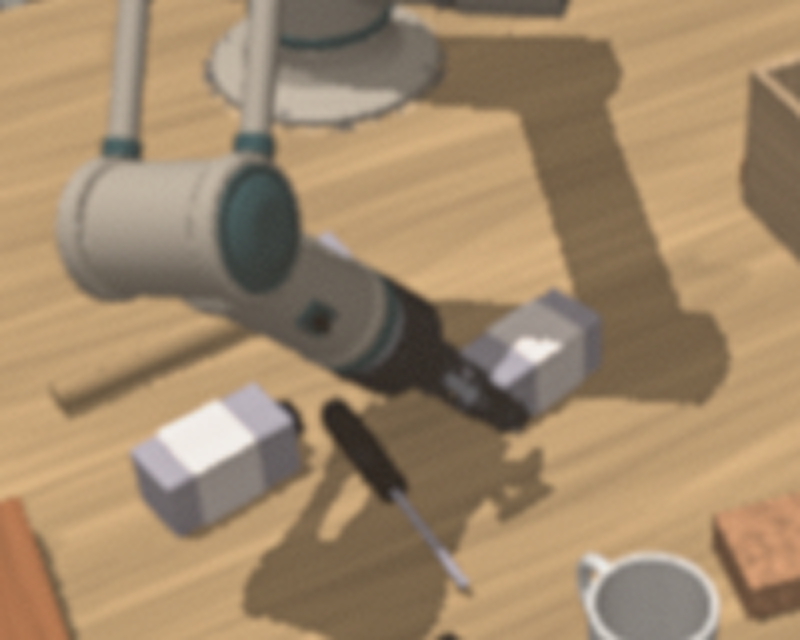

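View pics/a2_w.png

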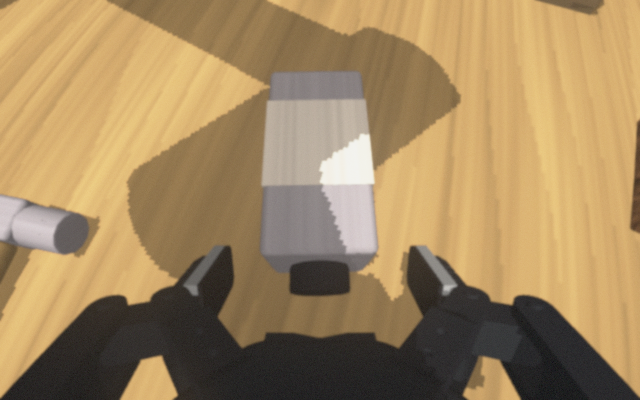

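{"op": "apply_moves", "data": {
  "moves": [0.085, 0.0065, -0.001, 0.0101, 0.005, 0.011, -0.004, 0.085, 0.0065, -0.001, 0.0101, 0.005, 0.011, -0.004, 0.085, 0, 0, 0, 0, 0, 0, 0.04, 0, 0, 0, 0, 0, 0, 0.04, 0, 0, 0, 0, 0, 0, 0.04, 0, 0, 0, 0, 0, 0, 0.04, 0, 0, 0, 0, 0, 0, 0.04, 0, 0, 0, 0, 0, 0]
}}

```text
clock: 3.17
position: [0.4944, -0.0733, 0.0173]
ee_rot: [-0.27, 0.566, 0.751, 0.206]
contact_force: [-0.9, 0.8, -1.9]
width: 0.0513
```

```bash
python3 - <<'E'
from h import *
d=imaging.get_image("wrist"); save("pics/a3_w.png",d["image"])
R=Rtilt(-74,40)
plan(np.array([.495,-.082,.030]),R,2)
E
```

```text
now [ 0.4944 -0.0733  0.0172] tcp target [ 0.4917 -0.0704  0.0157] q [-0.6   0.64  1.73  0.43  1.36 -1.1 ] F [-1.2  0.2 -1.2] w 0.0511 clk 3.22
row x2: [np.float64(0.0008), np.float64(-0.0009), np.float64(0.0017), np.float64(0.0021), np.float64(0.0029), np.float64(0.001)] |t| 0.0021 deg 0.21
```

View pics/a3_w.png

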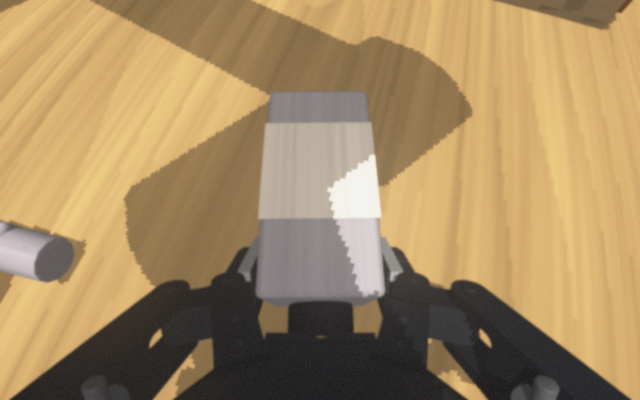

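```bash
python3 - <<'E'
from h import *
R=Rtilt(-74,40)
s,r=tool(); pin=s["position"]-r.apply([0,0,PZ]); print("pinch",pin, "tool z",r.apply([0,0,1]),"y",r.apply([0,1,0]))
plan(np.array([.48,-.06,.16]),Rtilt(-74,-50),16)
E
```

```text
pinch [ 0.4975744  -0.08482001  0.03163614] tool z [-0.17185979  0.61485395 -0.76968749] y [0.96156816 0.27452782 0.00459876]
now [ 0.4944 -0.0733  0.0172] tcp target [ 0.4839 -0.0738  0.148 ] q [-0.6   0.64  1.73  0.43  1.36 -1.1 ] F [-1.2  0.2 -1.2] w 0.0511 clk 3.22
row x16: [np.float64(-0.0002), np.float64(-0.0006), np.float64(-0.0091), np.float64(0.0003), np.float64(-0.0978), np.float64(-0.0001)] |t| 0.0091 deg 5.6
```

```bash
python3 - <<'E'
from h import *
s,r=tool(); print(r.inv().apply([0,0,.02]))
E
```

```text
[ 1.27680854e-02  9.19752808e-05 -1.53937499e-02]
```

{"op": "apply_moves", "data": {
  "moves": [0.04, 0.0064, 0, -0.0077, 0, 0, 0, 0.04, 0.0128, 0, -0.0154, 0, 0, 0, 0.04, 0.0128, 0, -0.0154, 0, 0, 0, 0.04, 0.0128, 0, -0.0154, 0, 0, 0, 0.04, 0.0128, 0, -0.0154, 0, 0, 0, 0.04, 0.0128, 0, -0.0154, 0, 0, 0, 0.04, 0.0128, 0, -0.0154, 0, 0, 0, 0.04, 0, 0, 0, 0, 0, 0]
}}

```text
clock: 3.88
position: [0.4941, -0.0763, 0.1513]
ee_rot: [-0.266, 0.568, 0.752, 0.202]
contact_force: [1.1, -0.6, -3.2]
width: 0.0512
```

```bash
python3 - <<'E'
from h import *
plan(np.array([.48,-.06,.16]),Rtilt(-74,-50),16)
E
```

```text
now [ 0.4941 -0.0763  0.1513] tcp target [ 0.4839 -0.0738  0.148 ] q [-0.6   0.48  1.61  0.42  1.61 -0.98] F [ 1.1 -0.6 -3.2] w 0.0512 clk 3.88
row x16: [np.float64(0.0004), np.float64(-0.0006), np.float64(0.0002), np.float64(0.0001), np.float64(-0.0971), np.float64(-0.0001)] |t| 0.0007 deg 5.57
```

{"op": "apply_moves", "data": {
  "moves": [0.04, 0.0004, -0.0006, 0, 0, -0.097, 0, 0.04, 0.0004, -0.0006, 0, 0, -0.097, 0, 0.04, 0.0004, -0.0006, 0, 0, -0.097, 0, 0.04, 0.0004, -0.0006, 0, 0, -0.097, 0, 0.04, 0.0004, -0.0006, 0, 0, -0.097, 0, 0.04, 0.0004, -0.0006, 0, 0, -0.097, 0, 0.04, 0.0004, -0.0006, 0, 0, -0.097, 0, 0.04, 0.0004, -0.0006, 0, 0, -0.097, 0]
}}

```text
clock: 4.55
position: [0.4873, -0.0823, 0.1458]
ee_rot: [0.051, 0.605, 0.794, -0.039]
contact_force: [-0.6, -0.5, -5.2]
width: 0.0511
```

{"op": "apply_moves", "data": {
  "moves": [0.04, 0.0004, -0.0006, 0, 0, -0.097, 0, 0.04, 0.0004, -0.0006, 0, 0, -0.097, 0, 0.04, 0.0004, -0.0006, 0, 0, -0.097, 0, 0.04, 0.0004, -0.0006, 0, 0, -0.097, 0, 0.04, 0.0004, -0.0006, 0, 0, -0.097, 0, 0.04, 0.0004, -0.0006, 0, 0, -0.097, 0, 0.04, 0.0004, -0.0006, 0, 0, -0.097, 0, 0.04, 0.0004, -0.0006, 0, 0, -0.097, 0]
}}

```text
clock: 5.22
position: [0.4733, -0.0758, 0.1414]
ee_rot: [0.356, 0.544, 0.711, -0.269]
contact_force: [0.2, -0.7, -4.9]
width: 0.051
```

```bash
python3 - <<'E'
from h import *
plan(np.array([.48,-.06,.16]),Rtilt(-74,-50),2)
d=imaging.get_image("scene"); save("pics/a4.png",d["image"],(180,60,420,240),3.3)
d=imaging.get_image("wrist"); save("pics/a4_w.png",d["image"])
E
```

```text
now [ 0.4733 -0.0758  0.1414] tcp target [ 0.4839 -0.0738  0.148 ] q [ 0.32  0.36  2.1  -1.1   1.11  0.8 ] F [ 0.2 -0.7 -4.9] w 0.051 clk 5.22
row x2: [np.float64(-0.0029), np.float64(0.0054), np.float64(-0.0017), np.float64(-0.0032), np.float64(0.0266), np.float64(-0.0056)] |t| 0.0063 deg 1.57
```

View pics/a4.png

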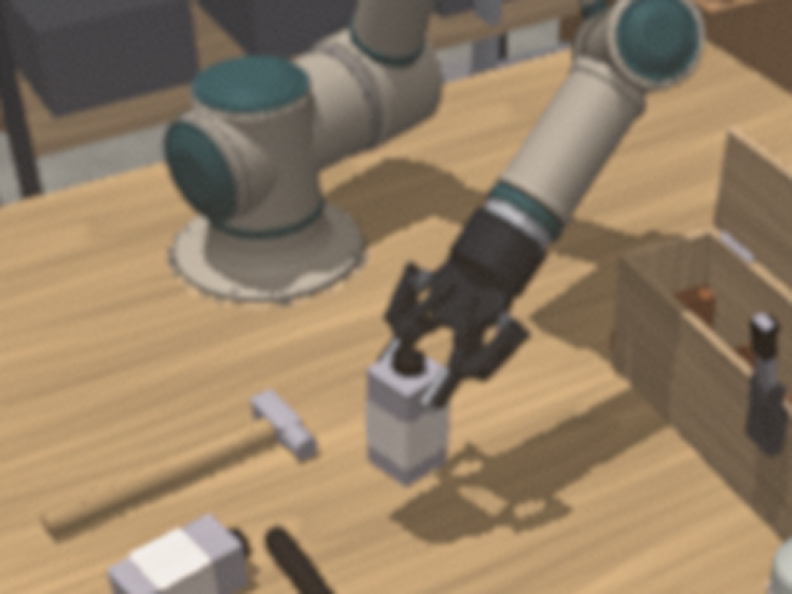

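View pics/a4_w.png

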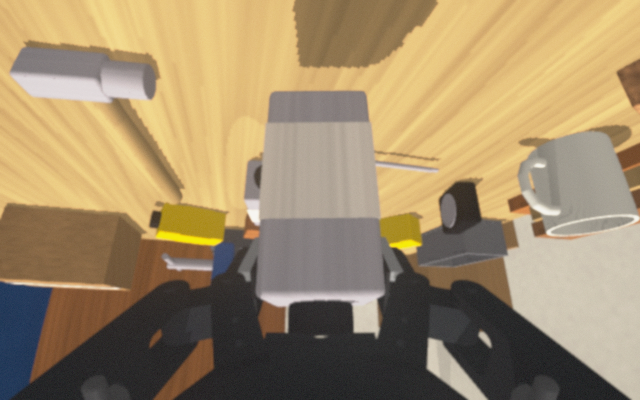

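```bash
python3 - <<'E'
from h import *
plan(np.array([.474,-.075,.080]),Rtilt(-74,-50.3),7,tcp=True)
E
```

```text
now [ 0.4717 -0.0748  0.1378] tcp target [ 0.474 -0.075  0.08 ] q [ 0.32  0.36  2.1  -1.09  1.11  0.79] F [ 0.2 -1.  -4.1] w 0.0514 clk 5.32
row x7: [np.float64(0.0064), np.float64(0.0003), np.float64(0.0052), np.float64(-0.0015), np.float64(0.0062), np.float64(-0.0001)] |t| 0.0083 deg 0.36
```

{"op": "apply_moves", "data": {
  "moves": [0.04, 0.0064, 0.0003, 0.0052, -0.0015, 0.006, 0, 0.04, 0.0064, 0.0003, 0.0052, -0.0015, 0.006, 0, 0.04, 0.0064, 0.0003, 0.0052, -0.0015, 0.006, 0, 0.04, 0.0064, 0.0003, 0.0052, -0.0015, 0.006, 0, 0.04, 0.0064, 0.0003, 0.0052, -0.0015, 0.006, 0, 0.04, 0.0064, 0.0003, 0.0052, -0.0015, 0.006, 0, 0.04, 0.0064, 0.0003, 0.0052, -0.0015, 0.006, 0, 0.04, 0, 0, 0, 0, 0, 0]
}}

```text
clock: 5.98
position: [0.475, -0.0784, 0.0783]
ee_rot: [0.338, 0.55, 0.721, -0.253]
contact_force: [0.8, 0.6, -3.5]
width: 0.0516
```

```bash
python3 - <<'E'
from h import *
plan(np.array([.474,-.075,.072]),Rtilt(-74,-50.3),4,tcp=True)
d=imaging.get_image("scene"); save("pics/a5.png",d["image"],(220,120,400,255),4.4)
E
```

```text
now [ 0.475  -0.0784  0.0783] tcp target [ 0.474 -0.075  0.072] q [ 0.29  0.45  2.16 -1.15  0.99  0.92] F [ 0.8  0.6 -3.5] w 0.0516 clk 5.98
row x4: [np.float64(0.0018), np.float64(-0.0), np.float64(0.0003), np.float64(-0.0006), np.float64(-0.0017), np.float64(-0.0026)] |t| 0.0018 deg 0.18
```

View pics/a5.png

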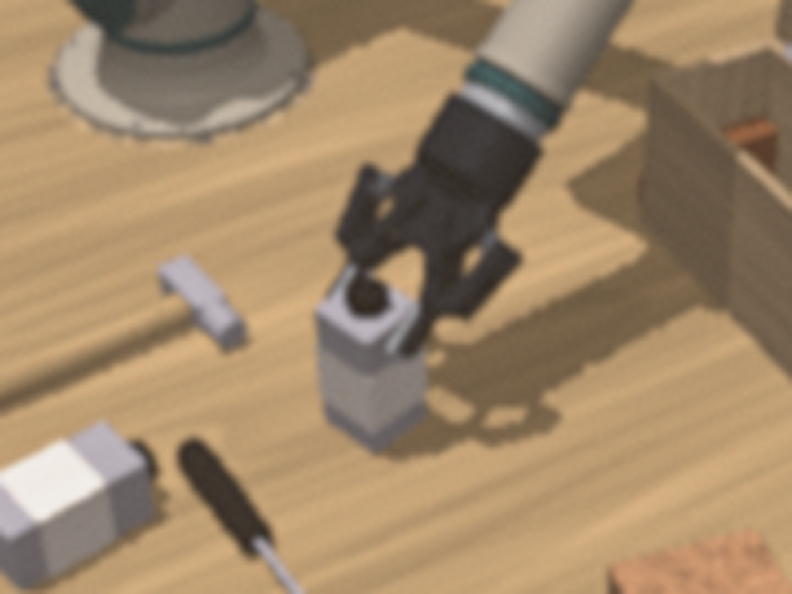

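{"op": "apply_moves", "data": {
  "moves": [0.04, 0.0015, 0, 0.0013, 0, 0, 0, 0.04, 0.0015, 0, 0.0013, 0, 0, 0, 0.04, 0.0015, 0, 0.0013, 0, 0, 0, 0.04, 0.0008, 0, 0.0006, 0, 0, 0, 0.04, 0.0008, 0, 0.0006, 0, 0, 0, 0.04, 0, 0, 0, 0, 0, 0, 0.04, 0, 0, 0, 0, 0, 0, 0.04, 0, 0, 0, 0, 0, 0]
}}

```text
clock: 6.7
position: [0.4762, -0.0807, 0.0783]
ee_rot: [0.344, 0.55, 0.717, -0.255]
contact_force: [-1.2, 2.4, 1.7]
width: 0.0509
```

{"op": "apply_moves", "data": {
  "moves": [0.055, 0, 0, 0, 0, 0, 0, 0.06, 0, 0, 0, 0, 0, 0, 0.07, 0, 0, 0, 0, 0, 0, 0.085, 0, 0, 0, 0, 0, 0, 0.085, 0, 0, 0, 0, 0, 0, 0.085, 0, 0, 0, 0, 0, 0, 0.085, 0, 0, 0, 0, 0, 0, 0.085, 0, 0, 0, 0, 0, 0]
}}

```text
clock: 7.37
position: [0.4779, -0.0813, 0.0786]
ee_rot: [0.345, 0.549, 0.717, -0.255]
contact_force: [-0.4, 0.4, 0.1]
width: 0.085
```

```bash
python3 - <<'E'
from h import *
s,r=tool(); pin=s["position"]-r.apply([0,0,PZ]); print(pin)
plan(pin+[0,0,.008],Rtilt(-74,0),8)
d=imaging.get_image("scene"); save("pics/a6.png",d["image"],(220,120,400,255),4.4)
X=cloud(d); m=(abs(X[...,2]-.105)<.006)&(X[...,0]>.42)&(X[...,0]<.54)&(X[...,1]>-.14)&(X[...,1]<0)
print(m.sum(),X[m].min(0),X[m].max(0),X[m].mean(0))
d=imaging.get_image("wrist"); save("pics/a6_w.png",d["image"])
E
```

```text
[ 0.47384598 -0.06734402  0.09041475]
now [ 0.4779 -0.0813  0.0786] tcp target [ 0.4738 -0.0673  0.0797] q [ 0.29  0.45  2.16 -1.18  1.    0.94] F [-0.4  0.4  0.1] w 0.085 clk 7.37
row x8: [np.float64(0.0016), np.float64(-0.0), np.float64(-0.001), np.float64(0.001), np.float64(0.1109), np.float64(-0.0019)] |t| 0.0019 deg 6.36
257 [ 0.42033248 -0.10243518  0.09911335] [ 0.53430364 -0.00978291  0.11099888] [ 0.48279767 -0.06793554  0.10473683]
```

View pics/a6.png

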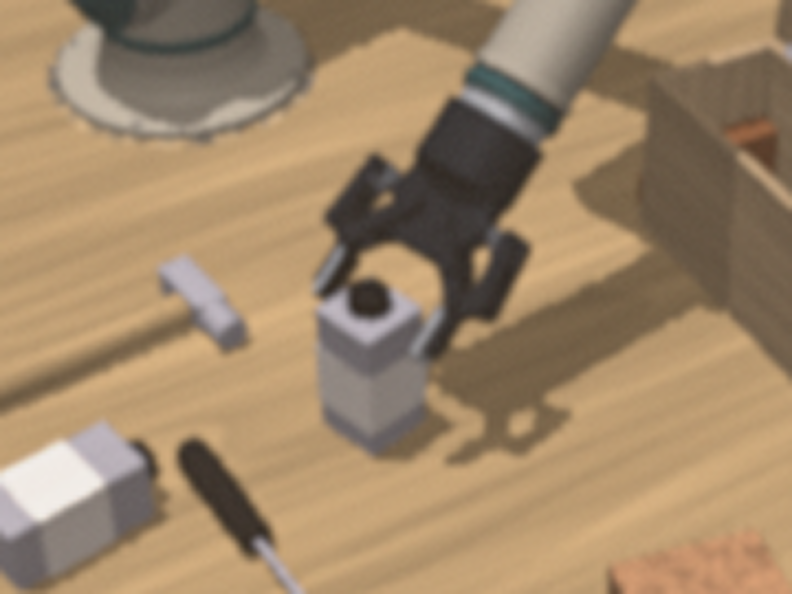

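View pics/a6_w.png

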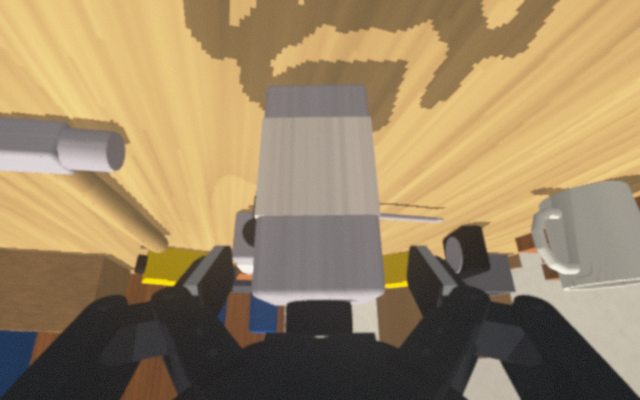

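```bash
python3 - <<'E'
from h import *
d=imaging.get_image("scene"); X=cloud(d); hsv=cv2.cvtColor(d["image"],cv2.COLOR_RGB2HSV)
m=(abs(X[...,2]-.105)<.004)&(X[...,0]>.42)&(X[...,0]<.54)&(X[...,1]>-.14)&(X[...,1]<0)&(hsv[...,2]>120)
m=cv2.morphologyEx(m.astype(np.uint8),cv2.MORPH_OPEN,np.ones((2,2)))>0
print(m.sum(),X[m].min(0),X[m].max(0),cv2.minAreaRect(X[m][:,:2].astype(np.float32)))
u,v=230+0,0
m=(abs(X[...,2]-.119)<.004)&(X[...,0]>.44)&(X[...,0]<.51)&(X[...,1]>-.12)&(X[...,1]<-.04)
print(m.sum(),X[m].min(0),X[m].max(0),np.median(X[m],0))
E
```

```text
137 [nan nan nan] [nan nan nan] ((0.4811253249645233, -0.07284454256296158), (0.09066879004240036, 0.05309393256902695), 34.78312683105469)
61 [ 0.46181474 -0.08510959  0.11549096] [ 0.4896275  -0.05596668  0.12249843] [ 0.47626179 -0.06984669  0.11829694]
```

{"op": "apply_moves", "data": {
  "moves": [0.085, 0.0016, 0, -0.001, 0.001, 0.111, -0.002, 0.085, 0.0016, 0, -0.001, 0.001, 0.111, -0.002, 0.085, 0.0016, 0, -0.001, 0.001, 0.111, -0.002, 0.085, 0.0016, 0, -0.001, 0.001, 0.111, -0.002, 0.085, 0.0016, 0, -0.001, 0.001, 0.111, -0.002, 0.085, 0.0016, 0, -0.001, 0.001, 0.111, -0.002, 0.085, 0.0016, 0, -0.001, 0.001, 0.111, -0.002, 0.085, 0.0016, 0, -0.001, 0.001, 0.111, -0.002]
}}

```text
clock: 8.18
position: [0.4695, -0.0632, 0.0764]
ee_rot: [0.016, 0.597, 0.802, -0.02]
contact_force: [-1.4, -0.6, -0.9]
width: 0.0852
```

```bash
python3 - <<'E'
from h import *
plan([.474,-.076,.093],Rtilt(-74,0),3)
d=imaging.get_image("scene"); save("pics/a7.png",d["image"],(220,120,400,255),4.4)
d=imaging.get_image("wrist"); save("pics/a7_w.png",d["image"])
X=cloud(d); hsv=cv2.cvtColor(d["image"],cv2.COLOR_RGB2HSV)
m=(abs(X[...,2]-.105)<.004)&(X[...,0]>.42)&(X[...,0]<.54)&(X[...,1]>-.14)&(X[...,1]<0)&(hsv[...,2]>100)
print(m.sum(),cv2.minAreaRect(X[m][:,:2].astype(np.float32)))
E
```

```text
now [ 0.4695 -0.0632  0.0764] tcp target [ 0.474  -0.076   0.0743] q [-0.24  0.27  1.95 -0.06  0.91 -0.5 ] F [-1.4 -0.6 -0.9] w 0.0852 clk 8.18
row x3: [np.float64(-0.0045), np.float64(0.0002), np.float64(0.0009), np.float64(-0.0041), np.float64(0.0165), np.float64(0.004)] |t| 0.0046 deg 1.0
7375 ((0.4758668839931488, -0.06804298609495163), (0.10587670654058456, 0.052071359008550644), 15.625308990478516)
```

View pics/a7.png

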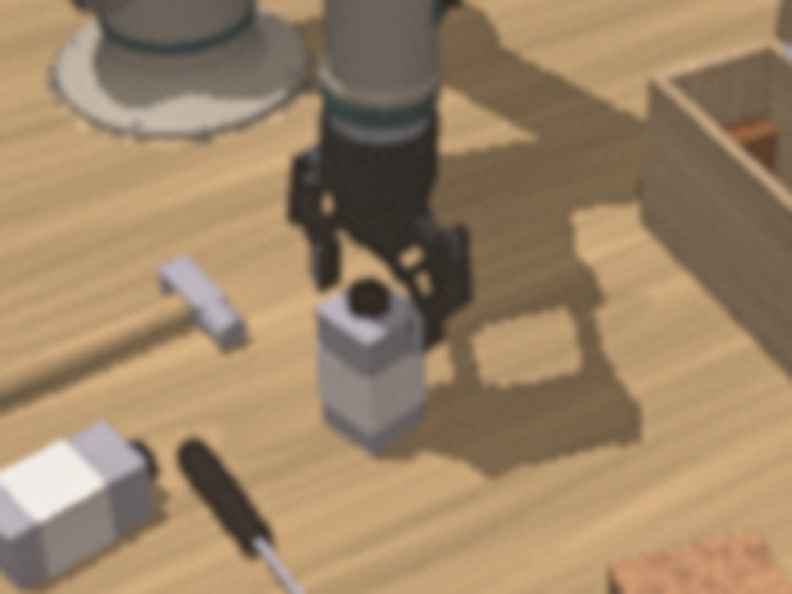

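View pics/a7_w.png

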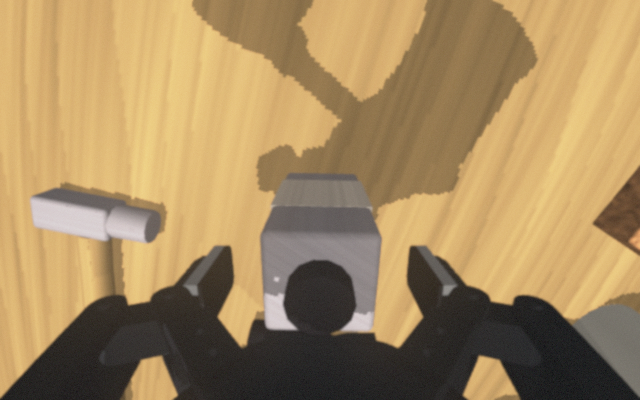

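```bash
python3 - <<'E'
from h import *
plan([.475,-.0705,.093],Rtilt(-74,0),2)
E
```

```text
now [ 0.4718 -0.0674  0.0765] tcp target [ 0.475  -0.0705  0.0743] q [-0.25  0.27  1.95 -0.07  0.9  -0.49] F [-0.2 -0.3  0.9] w 0.085 clk 8.28
row x2: [np.float64(-0.0019), np.float64(0.0011), np.float64(0.0011), np.float64(-0.0056), np.float64(0.0279), np.float64(0.0016)] |t| 0.0025 deg 1.63
```

{"op": "apply_moves", "data": {
  "moves": [0.085, -0.0019, 0.001, 0.001, -0.0056, 0.028, 0.0016, 0.085, -0.0019, 0.001, 0.001, -0.0056, 0.028, 0.0016, 0.085, 0, 0, 0, 0, 0, 0, 0.04, 0, 0, 0, 0, 0, 0, 0.04, 0, 0, 0, 0, 0, 0, 0.04, 0, 0, 0, 0, 0, 0, 0.04, 0, 0, 0, 0, 0, 0, 0.04, 0, 0, 0, 0, 0, 0]
}}

```text
clock: 8.95
position: [0.4705, -0.0689, 0.0728]
ee_rot: [0.002, 0.602, 0.798, -0.007]
contact_force: [0.4, -1.6, -0.6]
width: 0.051
```

```bash
python3 - <<'E'
from h import *
s,r=tool(); print(r.as_matrix().round(3))
plan([.475,-.0705,.093],Rtilt(-74,0),2)
d=imaging.get_image("wrist"); save("pics/a8_w.png",d["image"])
E
```

```text
[[-0.274  0.962 -0.006]
 [ 0.962  0.274 -0.014]
 [-0.012 -0.01  -1.   ]]
now [ 0.4705 -0.0689  0.0728] tcp target [ 0.475  -0.0705  0.0743] q [-0.28  0.28  1.94 -0.02  0.92 -0.55] F [ 0.4 -1.6 -0.6] w 0.051 clk 8.95
row x2: [np.float64(-0.0014), np.float64(0.0019), np.float64(-0.0008), np.float64(-0.0048), np.float64(0.0059), np.float64(-0.0007)] |t| 0.0025 deg 0.44
```

View pics/a8_w.png

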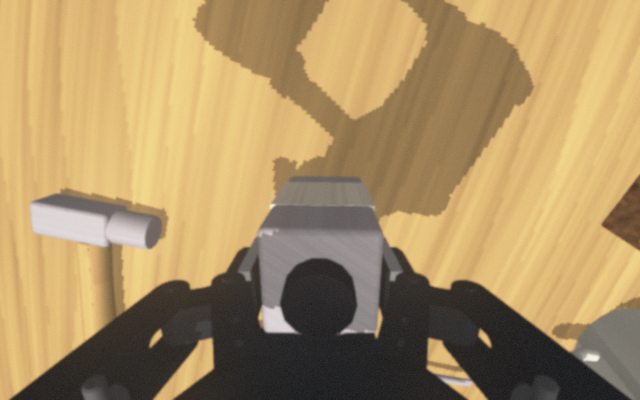

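{"op": "apply_moves", "data": {
  "moves": [0.04, 0, 0, -0.015, 0, 0, 0, 0.04, 0, 0, -0.03, 0, 0, 0, 0.04, 0, 0, -0.035, 0, 0, 0, 0.04, 0, 0, -0.035, 0, 0, 0, 0.04, 0, 0, -0.035, 0, 0, 0, 0.04, 0, 0, -0.025, 0, 0, 0, 0.04, 0, 0, 0, 0, 0, 0, 0.04, 0, 0, 0, 0, 0, 0]
}}

```text
clock: 9.67
position: [0.4623, -0.0607, 0.2458]
ee_rot: [-0.012, 0.602, 0.798, -0.012]
contact_force: [-0.8, 0.2, -5.2]
width: 0.0512
```

```bash
python3 - <<'E'
from h import *
plan([.4536,.2645,.245],Rtilt(-92.7,0),14,tcp=True)
E
```

```text
now [ 0.4623 -0.0607  0.2458] tcp target [0.4536 0.2645 0.245 ] q [-0.27  0.12  1.67 -0.01  1.38 -0.54] F [-0.8  0.2 -5.2] w 0.0512 clk 9.67
row x14: [np.float64(0.0232), np.float64(0.0023), np.float64(0.0), np.float64(-0.0024), np.float64(0.0001), np.float64(0.0233)] |t| 0.0233 deg 1.34
```

{"op": "apply_moves", "data": {
  "moves": [0.04, 0.0232, 0.0023, 0, -0.0024, 0, 0.0233, 0.04, 0.0232, 0.0023, 0, -0.0024, 0, 0.0233, 0.04, 0.0232, 0.0023, 0, -0.0024, 0, 0.0233, 0.04, 0.0232, 0.0023, 0, -0.0024, 0, 0.0233, 0.04, 0.0232, 0.0023, 0, -0.0024, 0, 0.0233, 0.04, 0.0232, 0.0023, 0, -0.0024, 0, 0.0233, 0.04, 0.0232, 0.0023, 0, -0.0024, 0, 0.0233, 0.04, 0.0232, 0.0023, 0, -0.0024, 0, 0.0233]
}}

```text
clock: 10.33
position: [0.4319, 0.1283, 0.2253]
ee_rot: [-0.017, 0.68, 0.732, -0.019]
contact_force: [0.1, -0.4, -4.7]
width: 0.0512
```

{"op": "apply_moves", "data": {
  "moves": [0.04, 0.0232, 0.0023, 0, -0.0024, 0, 0.0233, 0.04, 0.0232, 0.0023, 0, -0.0024, 0, 0.0233, 0.04, 0.0232, 0.0023, 0, -0.0024, 0, 0.0233, 0.04, 0.0232, 0.0023, 0, -0.0024, 0, 0.0233, 0.04, 0.0232, 0.0023, 0, -0.0024, 0, 0.0233, 0.04, 0.0232, 0.0023, 0, -0.0024, 0, 0.0233, 0.04, 0, 0, 0, 0, 0, 0, 0.04, 0, 0, 0, 0, 0, 0]
}}

```text
clock: 11.0
position: [0.4275, 0.2754, 0.1997]
ee_rot: [-0.02, 0.731, 0.682, -0.034]
contact_force: [0.7, -1.5, -3.5]
width: 0.0509
```

```bash
python3 - <<'E'
from h import *
plan([.4536,.2645,.245],Rtilt(-92.7,0),3,tcp=True)
d=imaging.get_image("scene"); save("pics/a9.png",d["image"],(320,60,500,240),3.3)
d=imaging.get_image("wrist"); save("pics/a9_w.png",d["image"])
E
```

```text
now [0.4275 0.2754 0.1997] tcp target [0.4536 0.2645 0.245 ] q [0.42 0.24 1.64 0.02 1.34 0.49] F [ 0.7 -1.5 -3.5] w 0.0509 clk 11.0
row x3: [np.float64(-0.0033), np.float64(0.0081), np.float64(-0.0155), np.float64(-0.0255), np.float64(0.0074), np.float64(-0.0075)] |t| 0.0178 deg 1.58
```

View pics/a9.png

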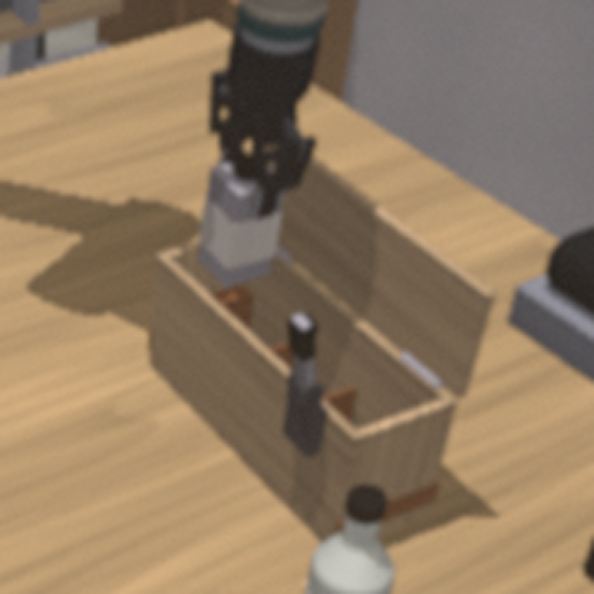

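View pics/a9_w.png

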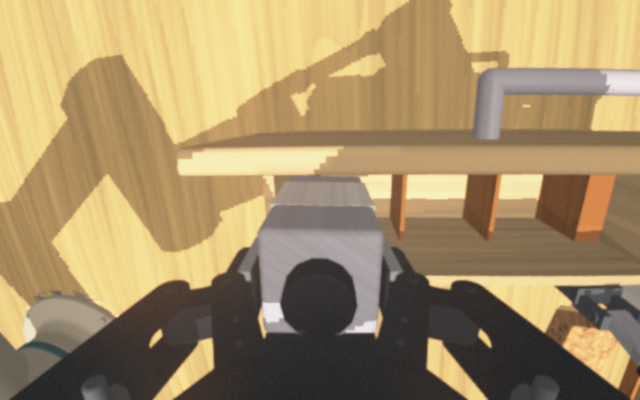

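```bash
python3 - <<'E'
from h import *
plan([.4536,.2655,.205],Rtilt(-92.7,0),5,tcp=True)
E
```

```text
now [0.4277 0.2747 0.2002] tcp target [0.4536 0.2655 0.205 ] q [0.42 0.24 1.64 0.02 1.34 0.49] F [ 0.6 -1.3 -3.4] w 0.0513 clk 11.1
row x5: [np.float64(-0.0015), np.float64(0.0052), np.float64(-0.0012), np.float64(-0.0152), np.float64(0.0043), np.float64(-0.0048)] |t| 0.0056 deg 0.95
```

{"op": "apply_moves", "data": {
  "moves": [0.04, -0.0015, 0.006, -0.002, -0.015, 0.004, -0.005, 0.04, -0.0015, 0.006, -0.002, -0.015, 0.004, -0.005, 0.04, -0.0015, 0.006, -0.002, -0.015, 0.004, -0.005, 0.04, -0.0015, 0.006, -0.002, -0.015, 0.004, -0.005, 0.04, -0.0015, 0.006, -0.002, -0.015, 0.004, -0.005, 0.04, 0, 0, 0, 0, 0, 0, 0.04, 0, 0, 0, 0, 0, 0, 0.04, 0, 0, 0, 0, 0, 0]
}}

```text
clock: 11.77
position: [0.4606, 0.2591, 0.2097]
ee_rot: [0.003, 0.724, 0.69, 0.002]
contact_force: [0.9, -0.0, -3.4]
width: 0.0507
```

```bash
python3 - <<'E'
from h import *
plan([.4536,.2655,.12],Rtilt(-92.7,0),6,tcp=True)
d=imaging.get_image("top"); save("pics/b1.png",d["image"],(160,130,260,270),4)
E
```

```text
now [0.4606 0.2591 0.2097] tcp target [0.4536 0.2655 0.12  ] q [ 0.38  0.22  1.64 -0.    1.28  0.43] F [ 0.9 -0.  -3.4] w 0.0507 clk 11.77
row x6: [np.float64(0.001), np.float64(-0.0013), np.float64(0.0149), np.float64(0.0011), np.float64(0.0003), np.float64(-0.0003)] |t| 0.015 deg 0.07
```

View pics/b1.png

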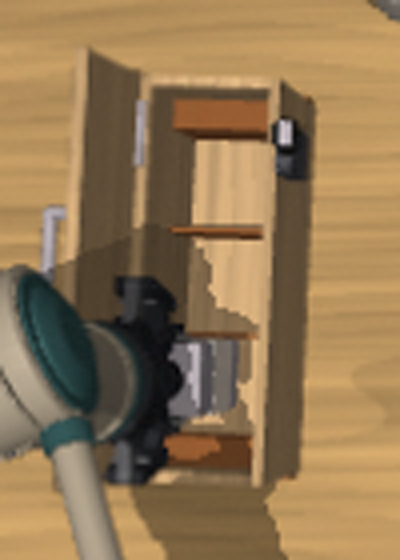

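{"op": "apply_moves", "data": {
  "moves": [0.04, 0.001, -0.001, 0.0149, 0.001, 0, 0, 0.04, 0.001, -0.001, 0.0149, 0.001, 0, 0, 0.04, 0.001, -0.001, 0.0149, 0.001, 0, 0, 0.04, 0.001, -0.001, 0.0149, 0.001, 0, 0, 0.04, 0.001, -0.001, 0.0149, 0.001, 0, 0, 0.04, 0.001, -0.001, 0.0149, 0.001, 0, 0, 0.04, 0, 0, 0, 0, 0, 0, 0.04, 0, 0, 0, 0, 0, 0]
}}

```text
clock: 12.48
position: [0.4554, 0.2673, 0.1183]
ee_rot: [0.001, 0.724, 0.69, 0.001]
contact_force: [1.1, 0.8, -3.2]
width: 0.0515
```

```bash
python3 - <<'E'
from h import *
plan([.4536,.2655,.085],Rtilt(-92.7,0),5,tcp=True)
E
```

```text
now [0.4554 0.2673 0.1183] tcp target [0.4536 0.2655 0.085 ] q [ 0.4   0.3   1.78 -0.    1.06  0.45] F [ 1.1  0.8 -3.2] w 0.0515 clk 12.48
row x5: [np.float64(-0.0004), np.float64(-0.0004), np.float64(0.0067), np.float64(0.0005), np.float64(-0.0), np.float64(-0.0001)] |t| 0.0067 deg 0.03
```

{"op": "apply_moves", "data": {
  "moves": [0.04, 0, 0, 0.0067, 0, 0, 0, 0.04, 0, 0, 0.0067, 0, 0, 0, 0.04, 0, 0, 0.0067, 0, 0, 0, 0.04, 0, 0, 0.0067, 0, 0, 0, 0.04, 0, 0, 0.005, 0, 0, 0, 0.04, 0, 0, 0.002, 0, 0, 0, 0.04, 0, 0, 0.002, 0, 0, 0, 0.04, 0, 0, 0.002, 0, 0, 0]
}}

```text
clock: 13.15
position: [0.4584, 0.2689, 0.0809]
ee_rot: [0.002, 0.724, 0.69, 0.004]
contact_force: [-4.2, 1.0, 16.2]
width: 0.0513
```

{"op": "apply_moves", "data": {
  "moves": [0.055, 0, 0, -0.001, 0, 0, 0, 0.06, 0, 0, 0, 0, 0, 0, 0.068, 0, 0, 0, 0, 0, 0, 0.068, 0, 0, 0, 0, 0, 0, 0.068, 0, 0, -0.01, 0, 0, 0, 0.068, 0, 0, -0.02, 0, 0, 0, 0.068, 0, 0, -0.03, 0, 0, 0, 0.068, 0, 0, -0.03, 0, 0, 0]
}}

```text
clock: 13.82
position: [0.4558, 0.2675, 0.1732]
ee_rot: [0.001, 0.724, 0.69, 0.001]
contact_force: [1.1, -0.1, -0.1]
width: 0.0682
```

{"op": "apply_moves", "data": {
  "moves": [0.068, 0, 0, -0.03, 0, 0, 0, 0.068, 0, 0, -0.03, 0, 0, 0, 0.068, 0, 0, -0.03, 0, 0, 0, 0.085, -0.03, 0, -0.01, 0, 0, 0, 0.085, -0.04, 0, 0, 0, 0, 0, 0.085, -0.04, 0, 0, 0, 0, 0, 0.085, -0.04, 0, 0, 0, 0, 0, 0.085, -0.04, 0, 0, 0, 0, 0]
}}

```text
clock: 14.48
position: [0.4506, 0.0801, 0.294]
ee_rot: [0.006, 0.718, 0.695, 0.015]
contact_force: [0.7, 0.0, -0.2]
width: 0.0848
```

```bash
python3 - <<'E'
from tins import *
tins(show="b2")
s,r=tool(); print(s)
E
```

```text
top [387. 220.] 492 ctr 0.465 -0.291 sz 0.052 0.102 10.2
scene [232. 229.] 505 ctr 0.466 -0.292 sz 0.058 0.107 9.0
{'clock': 14.5833, 'qpos': array([0.00821037, 0.04559152, 1.63854022, 0.00796969, 1.42698636,
       0.04888418]), 'qd': array([ 0.08630161,  0.01965278, -0.01035047,  0.09530057, -0.00467359,
        0.06460711]), 'effort': array([ -1.71011891, -28.79038453, -25.25207341,  -0.49525894,
        -0.10119104,  -0.39950436]), 'position': array([0.45076556, 0.07597841, 0.29389036]), 'ee_rot': array([0.0075889 , 0.72160433, 0.69212674, 0.01379056]), 'contact_force': array([-0.29210426,  1.48352633,  0.60896383]), 'moment': array([0.01856194, 0.0477355 , 0.03549453]), 'width': 0.08472421045977724}
```

View pics/b2_top.png

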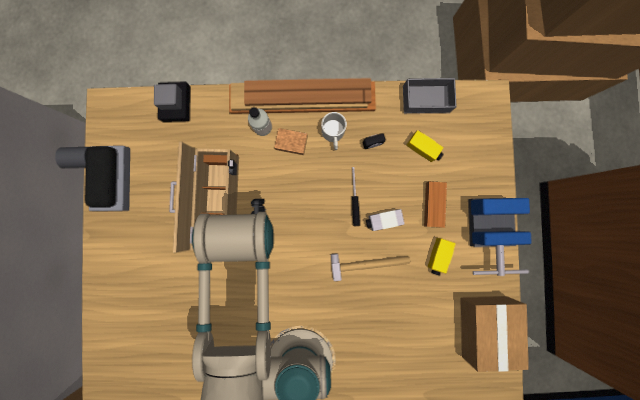

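View pics/b2_scene.png

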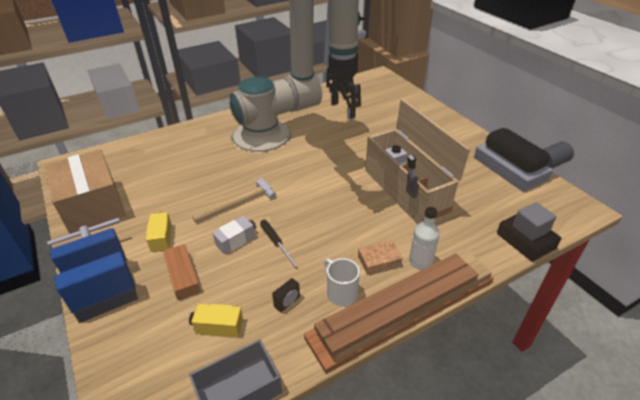

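```bash
python3 - <<'E'
from h import *
R=Rtilt(-79.5,-35)
p=np.array([.460,-.2625,.030])
plan(p-R.apply([0,0,.16]),R,13)
s,r=tool()
E
```

```text
now [0.4508 0.076  0.2939] tcp target [ 0.4452 -0.1828  0.1457] q [0.01 0.05 1.64 0.01 1.43 0.05] F [-0.3  1.5  0.6] w 0.0847 clk 14.58
row x13: [np.float64(-0.0163), np.float64(-0.0022), np.float64(0.0166), np.float64(-0.003), np.float64(-0.0472), np.float64(-0.0175)] |t| 0.0234 deg 2.89
```

{"op": "apply_moves", "data": {
  "moves": [0.085, -0.0163, -0.0022, 0.0166, -0.003, -0.0472, -0.0175, 0.085, -0.0163, -0.0022, 0.0166, -0.003, -0.0472, -0.0175, 0.085, -0.0163, -0.0022, 0.0166, -0.003, -0.0472, -0.0175, 0.085, -0.0163, -0.0022, 0.0166, -0.003, -0.0472, -0.0175, 0.085, -0.0163, -0.0022, 0.0166, -0.003, -0.0472, -0.0175, 0.085, -0.0163, -0.0022, 0.0166, -0.003, -0.0472, -0.0175, 0.085, -0.0163, -0.0022, 0.0166, -0.003, -0.0472, -0.0175, 0.085, -0.0163, -0.0022, 0.0166, -0.003, -0.0472, -0.0175]
}}

```text
clock: 15.25
position: [0.445, -0.0758, 0.1903]
ee_rot: [0.158, 0.662, 0.725, -0.11]
contact_force: [0.8, 0.1, -0.7]
width: 0.0849
```

```bash
python3 - <<'E'
from h import *
R=Rtilt(-79.5,-35)
p=np.array([.460,-.2625,.030])
plan(p-R.apply([0,0,.14]),R,6)
E
```

```text
now [ 0.445  -0.0758  0.1903] tcp target [ 0.4473 -0.1941  0.1294] q [-0.03  0.09  1.92 -0.43  1.07  0.08] F [ 0.8  0.1 -0.7] w 0.0849 clk 15.25
row x6: [np.float64(-0.0128), np.float64(-0.0026), np.float64(0.018), np.float64(0.0007), np.float64(-0.0374), np.float64(-0.0161)] |t| 0.0222 deg 2.33
```

{"op": "apply_moves", "data": {
  "moves": [0.085, -0.0128, -0.0026, 0.018, 0.0007, -0.0374, -0.016, 0.085, -0.0128, -0.0026, 0.018, 0.0007, -0.0374, -0.016, 0.085, -0.0128, -0.0026, 0.018, 0.0007, -0.0374, -0.016, 0.085, -0.0128, -0.0026, 0.018, 0.0007, -0.0374, -0.016, 0.085, -0.0128, -0.0026, 0.018, 0.0007, -0.0374, -0.016, 0.085, -0.0128, -0.0026, 0.018, 0.0007, -0.0374, -0.016, 0.085, 0, 0, 0, 0, 0, 0, 0.085, 0, 0, 0, 0, 0, 0]
}}

```text
clock: 15.92
position: [0.4501, -0.1943, 0.1299]
ee_rot: [0.237, 0.608, 0.733, -0.193]
contact_force: [0.5, 1.5, -0.2]
width: 0.0851
```

```bash
python3 - <<'E'
from tins import *
R=Rtilt(-79.5,-35)
p=np.array([.460,-.2625,.030])
plan(p,R,8)
tins()
d=imaging.get_image("wrist"); save("pics/c1_w.png",d["image"])
E
```

```text
now [ 0.4501 -0.1943  0.1299] tcp target [ 0.462  -0.273   0.0147] q [-0.14  0.21  2.09 -0.85  0.82  0.27] F [ 0.5  1.5 -0.2] w 0.0851 clk 15.92
row x8: [np.float64(0.0002), np.float64(-0.0004), np.float64(0.0175), np.float64(0.0009), np.float64(0.0011), np.float64(0.0001)] |t| 0.0175 deg 0.08
top [387. 220.] 496 ctr 0.465 -0.292 sz 0.052 0.103 11.5
scene [232. 229.] 511 ctr 0.466 -0.292 sz 0.057 0.105 9.8
```

View pics/c1_w.png

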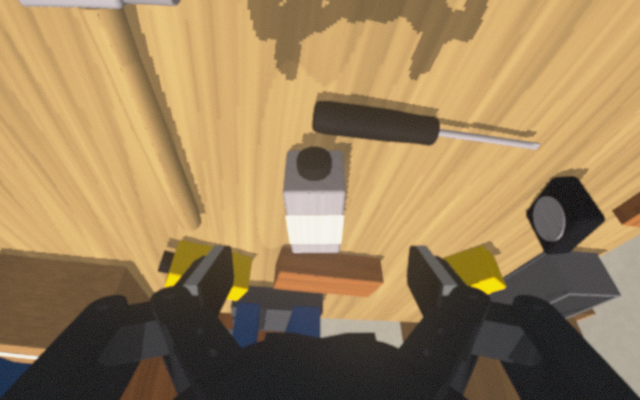

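{"op": "apply_moves", "data": {
  "moves": [0.085, 0, 0, 0.0178, 0.001, 0.001, 0, 0.085, 0, 0, 0.0178, 0.001, 0.001, 0, 0.085, 0, 0, 0.0178, 0.001, 0.001, 0, 0.085, 0, 0, 0.0178, 0.001, 0.001, 0, 0.085, 0, 0, 0.0178, 0.001, 0.001, 0, 0.085, 0, 0, 0.0178, 0.001, 0.001, 0, 0.085, 0, 0, 0, 0, 0, 0, 0.085, 0, 0, 0, 0, 0, 0]
}}

```text
clock: 16.73
position: [0.4742, -0.2531, 0.0503]
ee_rot: [0.243, 0.609, 0.732, -0.185]
contact_force: [-0.3, 0.8, -0.2]
width: 0.0851
```

```bash
python3 - <<'E'
from tins import *
R=Rtilt(-79.5,-35)
p=np.array([.460,-.2635,.030])
plan(p,R,3)
d=imaging.get_image("wrist"); save("pics/c2_w.png",d["image"])
E
```

```text
now [ 0.4742 -0.2531  0.0503] tcp target [ 0.462  -0.274   0.0147] q [-0.27  0.37  2.15 -1.12  0.6   0.49] F [-0.3  0.8 -0.2] w 0.0851 clk 16.73
row x3: [np.float64(0.0018), np.float64(-0.0055), np.float64(0.0131), np.float64(0.0084), np.float64(0.003), np.float64(-0.0032)] |t| 0.0144 deg 0.54
```

View pics/c2_w.png

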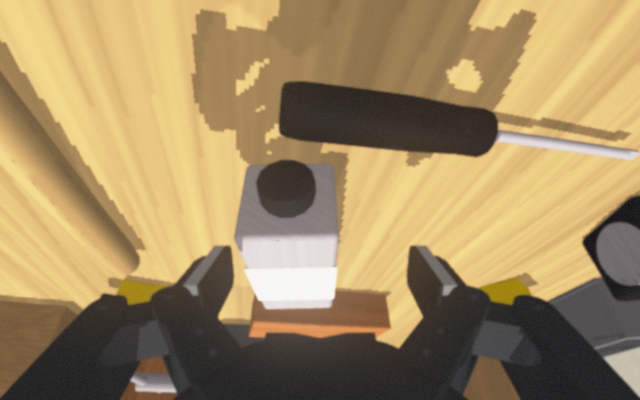

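```bash
python3 - <<'E'
from h import *
R=Rtilt(-79.5,-20)
p=np.array([.460,-.2635,.030])
plan(p+[0,0,.06],R,5)
E
```

```text
now [ 0.4744 -0.253   0.0505] tcp target [ 0.4612 -0.2698  0.0724] q [-0.27  0.37  2.15 -1.12  0.6   0.49] F [ 0.8  0.  -0.1] w 0.0855 clk 16.78
row x5: [np.float64(-0.0046), np.float64(-0.0031), np.float64(-0.0025), np.float64(0.0054), np.float64(0.0542), np.float64(-0.0012)] |t| 0.0061 deg 3.12
```

{"op": "apply_moves", "data": {
  "moves": [0.085, -0.0046, -0.0031, -0.004, 0.0054, 0.0542, -0.0012, 0.085, -0.0046, -0.0031, -0.003, 0.0054, 0.0542, -0.0012, 0.085, -0.0046, -0.0031, -0.0025, 0.0054, 0.0542, -0.0012, 0.085, -0.0046, -0.0031, -0.0025, 0.0054, 0.0542, -0.0012, 0.085, -0.0046, -0.0031, -0.0025, 0.0054, 0.0542, -0.0012, 0.085, 0, 0, 0, 0, 0, 0, 0.085, 0, 0, 0, 0, 0, 0, 0.085, 0, 0, 0, 0, 0, 0]
}}

```text
clock: 17.45
position: [0.4656, -0.2619, 0.0843]
ee_rot: [0.136, 0.627, 0.76, -0.103]
contact_force: [-0.7, 0.1, -0.2]
width: 0.0847
```

```bash
python3 - <<'E'
from tins import *
R=Rtilt(-79.5,-20)
plan(np.array([.460,-.2635,.030]),R,5)
d=imaging.get_image("wrist"); save("pics/c3_w.png",d["image"])
E
```

```text
now [ 0.4656 -0.2619  0.0843] tcp target [ 0.4612 -0.2698  0.0124] q [-0.47  0.27  1.99 -0.41  0.69 -0.36] F [-0.7  0.1 -0.2] w 0.0847 clk 17.45
row x5: [np.float64(0.0036), np.float64(-0.0013), np.float64(0.014), np.float64(0.0033), np.float64(-0.0013), np.float64(0.0012)] |t| 0.0145 deg 0.21
```

View pics/c3_w.png

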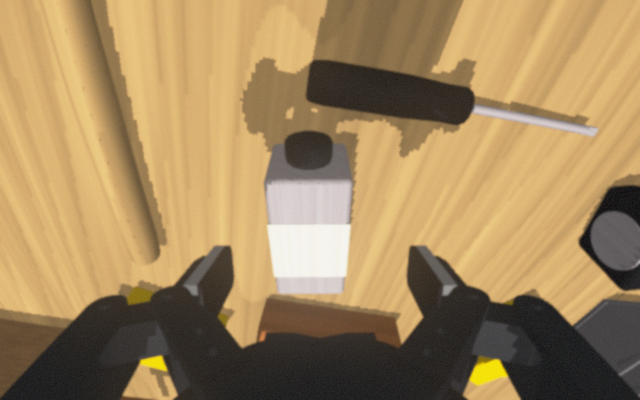

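{"op": "apply_moves", "data": {
  "moves": [0.085, 0.0036, -0.0013, 0.014, 0.0033, -0.0013, 0.001, 0.085, 0.0036, -0.0013, 0.014, 0.0033, -0.0013, 0.001, 0.085, 0.0036, -0.0013, 0.014, 0.0033, -0.0013, 0.001, 0.085, 0.0036, -0.0013, 0.014, 0.0033, -0.0013, 0.001, 0.085, 0.0036, -0.0013, 0.011, 0.0033, -0.0013, 0.001, 0.085, 0, 0, 0, 0, 0, 0, 0.085, 0, 0, 0, 0, 0, 0, 0.085, 0, 0, 0, 0, 0, 0]
}}

```text
clock: 18.17
position: [0.4583, -0.2591, 0.0098]
ee_rot: [0.131, 0.624, 0.762, -0.113]
contact_force: [-0.4, 0.3, -0.2]
width: 0.085
```

```bash
python3 - <<'E'
from tins import *
R=Rtilt(-79.5,-20)
plan(np.array([.460,-.2635,.030]),R,2)
d=imaging.get_image("wrist"); save("pics/c4_w.png",d["image"])
E
```

```text
now [ 0.4583 -0.2591  0.0098] tcp target [ 0.4612 -0.2698  0.0124] q [-0.46  0.39  2.08 -0.57  0.53 -0.18] F [-0.4  0.3 -0.2] w 0.085 clk 18.17
row x2: [np.float64(-0.0056), np.float64(0.0004), np.float64(0.0006), np.float64(-0.0012), np.float64(-0.0005), np.float64(0.0079)] |t| 0.0057 deg 0.46
```

View pics/c4_w.png

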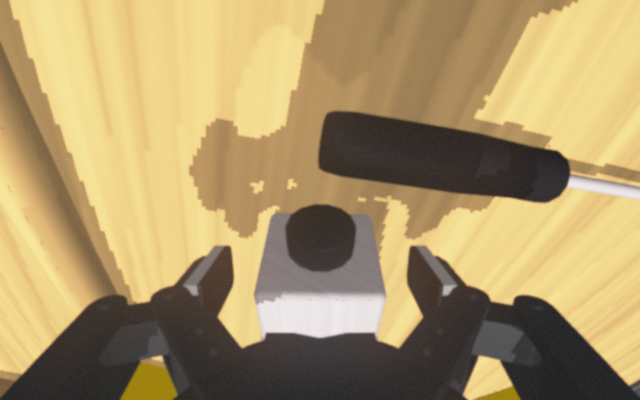

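{"op": "apply_moves", "data": {
  "moves": [0.085, -0.006, 0, 0, 0, 0, 0.008, 0.085, -0.006, 0, 0, 0, 0, 0.008, 0.085, 0, 0, 0, 0, 0, 0, 0.04, 0, 0, 0, 0, 0, 0, 0.04, 0, 0, 0, 0, 0, 0, 0.04, 0, 0, 0, 0, 0, 0, 0.04, 0, 0, 0, 0, 0, 0, 0.04, 0, 0, 0, 0, 0, 0]
}}

```text
clock: 18.88
position: [0.4626, -0.2726, 0.0185]
ee_rot: [0.136, 0.631, 0.756, -0.111]
contact_force: [0.7, -1.8, -1.9]
width: 0.0511
```

```bash
python3 - <<'E'
from tins import *
s,r=tool(); print(s["position"],r.as_matrix().round(3),"up",r.inv().apply([0,0,.02]).round(4), s["width"],s["qpos"].round(2))
c=np.array([-.182,.983,0]); print("tcp along tin above base", (s["position"]-[.466,-.292,0])@c+.0525)
E
```

```text
[ 0.46259905 -0.2726264   0.01845709] [[-0.166  0.984  0.066]
 [ 0.924  0.179 -0.339]
 [-0.346  0.004 -0.938]] up [-0.0069  0.0001 -0.0188] 0.05106704491666799 [-0.48  0.38  2.06 -0.55  0.54 -0.2 ]
tcp along tin above base 0.07216322260191164
```

{"op": "apply_moves", "data": {
  "moves": [0.04, -0.0035, 0, -0.0094, 0, 0, 0, 0.04, -0.0069, 0, -0.0188, 0, 0, 0, 0.04, -0.0069, 0, -0.0188, 0, 0, 0, 0.04, -0.0069, 0, -0.0188, 0, 0, 0, 0.04, -0.0069, 0, -0.0188, 0, 0, 0, 0.04, -0.0069, 0, -0.0188, 0, 0, 0, 0.04, -0.0069, 0, -0.0188, 0, 0, 0, 0.04, -0.0069, 0, -0.0188, 0, 0, 0]
}}

```text
clock: 19.55
position: [0.4514, -0.2658, 0.1603]
ee_rot: [0.118, 0.632, 0.757, -0.112]
contact_force: [0.1, -0.2, -4.2]
width: 0.0508
```

```bash
python3 - <<'E'
from h import *
plan(np.array([.45,-.02,.18]),Rtilt(-79.5,70),16)
E
```

```text
now [ 0.4514 -0.2658  0.1603] tcp target [ 0.4468 -0.0027  0.1736] q [-0.48  0.18  1.88 -0.34  0.93 -0.47] F [ 0.1 -0.2 -4.2] w 0.0508 clk 19.55
row x16: [np.float64(0.0169), np.float64(0.0027), np.float64(0.0061), np.float64(-0.0011), np.float64(0.0967), np.float64(-0.0011)] |t| 0.0182 deg 5.54
```

```bash
python3 - <<'E'
from h import *
midz([.0169,.0027,.0061,-.0011,.0967,-.0011],16)
E
```

```text
[[0.451, -0.252, 0.149], [0.451, -0.22, 0.131], [0.45, -0.186, 0.119], [0.449, -0.15, 0.114], [0.447, -0.114, 0.116], [0.446, -0.078, 0.124], [0.446, -0.046, 0.14], [0.446, -0.016, 0.161]]
```

{"op": "apply_moves", "data": {
  "moves": [0.04, 0, 0, -0.003, 0, 0.098, 0, 0.04, 0, 0, -0.003, 0, 0.098, 0, 0.04, 0, 0, -0.003, 0, 0.098, 0, 0.04, 0, 0, -0.003, 0, 0.098, 0, 0.04, 0, 0, -0.003, 0, 0.098, 0, 0.04, 0, 0, -0.003, 0, 0.098, 0, 0.04, 0, 0, -0.003, 0, 0.098, 0, 0.04, 0, 0, -0.003, 0, 0.098, 0]
}}

```text
clock: 20.22
position: [0.4496, -0.2585, 0.1869]
ee_rot: [-0.193, 0.62, 0.746, 0.15]
contact_force: [0.5, 1.0, -4.0]
width: 0.051
```

```bash
python3 - <<'E'
from h import *
plan(np.array([.45,-.02,.18]),Rtilt(-79.5,70),10)
s,r=tool();print(r.as_matrix().round(3))
E
```

```text
now [ 0.4496 -0.2585  0.1869] tcp target [ 0.4468 -0.0027  0.1736] q [-0.83  0.44  1.47  0.24  1.66 -1.04] F [ 0.5  1.  -4. ] w 0.051 clk 20.22
row x10: [np.float64(0.0166), np.float64(0.0045), np.float64(0.0197), np.float64(-0.0015), np.float64(0.0728), np.float64(-0.001)] |t| 0.0262 deg 4.17
[[-0.157  0.982 -0.103]
 [ 0.866  0.187  0.463]
 [ 0.474 -0.017 -0.88 ]]
```

{"op": "apply_moves", "data": {
  "moves": [0.04, 0.0166, 0.0045, 0.0197, -0.0015, 0.0728, -0.001, 0.04, 0.0166, 0.0045, 0.0197, -0.0015, 0.0728, -0.001, 0.04, 0.0166, 0.0045, 0.0197, -0.0015, 0.0728, -0.001, 0.04, 0.0166, 0.0045, 0.0197, -0.0015, 0.0728, -0.001, 0.04, 0.0166, 0.0045, 0.0197, -0.0015, 0.0728, -0.001, 0.04, 0.0166, 0.0045, 0.0197, -0.0015, 0.0728, -0.001, 0.04, 0.0166, 0.0045, 0.0197, -0.0015, 0.0728, -0.001, 0.04, 0.0166, 0.0045, 0.0197, -0.0015, 0.0728, -0.001]
}}

```text
clock: 20.88
position: [0.4511, -0.0632, 0.1476]
ee_rot: [-0.394, 0.555, 0.655, 0.328]
contact_force: [-0.2, 0.7, -4.3]
width: 0.0509
```

```bash
python3 - <<'E'
from h import *
plan(np.array([.45,-.02,.16]),Rtilt(-79.5,70),4)
d=imaging.get_image("scene"); save("pics/c5.png",d["image"],(140,60,420,270),2.8)
E
```

```text
now [ 0.4511 -0.0632  0.1476] tcp target [ 0.4468 -0.0027  0.1536] q [-0.75  0.61  1.71  0.57  1.76 -1.1 ] F [-0.2  0.7 -4.3] w 0.0509 clk 20.88
row x4: [np.float64(0.0078), np.float64(0.0016), np.float64(0.013), np.float64(0.0021), np.float64(0.0361), np.float64(-0.0031)] |t| 0.0152 deg 2.08
```

View pics/c5.png

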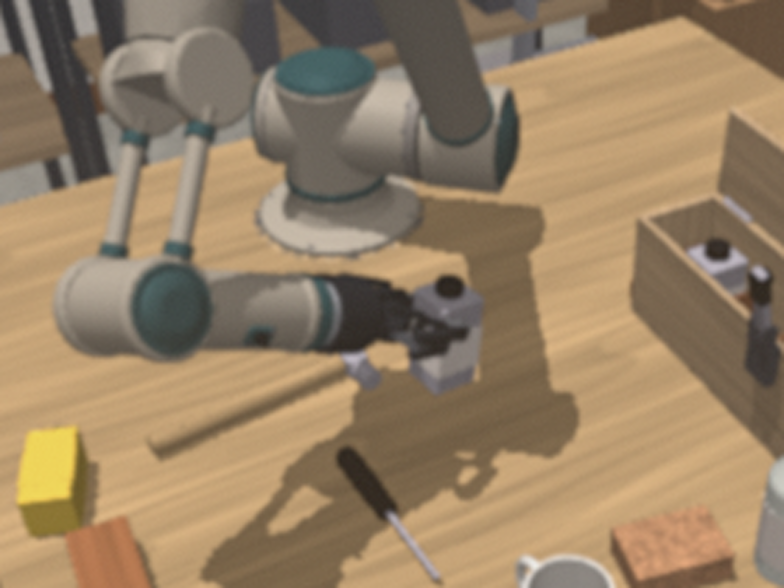

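{"op": "apply_moves", "data": {
  "moves": [0.04, 0.0078, 0.0016, 0.013, 0.002, 0.0361, -0.003, 0.04, 0.0078, 0.0016, 0.013, 0.002, 0.0361, -0.003, 0.04, 0.0078, 0.0016, 0.013, 0.002, 0.0361, -0.003, 0.04, 0.0078, 0.0016, 0.013, 0.002, 0.0361, -0.003, 0.04, 0, 0, 0, 0, 0, 0, 0.04, 0, 0, 0, 0, 0, 0, 0.04, 0, 0, 0, 0, 0, 0, 0.04, 0, 0, 0, 0, 0, 0]
}}

```text
clock: 21.6
position: [0.4453, 0.0047, 0.1474]
ee_rot: [-0.447, 0.523, 0.627, 0.366]
contact_force: [0.7, -0.5, -3.7]
width: 0.0511
```

```bash
python3 - <<'E'
from h import *
s,r=tool();print(r.as_matrix().round(3), np.degrees(np.arctan2(r.as_matrix()[2,0],-r.as_matrix()[2,2])))
plan(np.array([s["position"][0],s["position"][1],.086]),Rtilt(-79.5,69.8),6,tcp=True)
E
```

```text
[[-0.054  0.983 -0.178]
 [ 0.329  0.186  0.926]
 [ 0.943 -0.008 -0.333]] 70.54123971573877
now [0.4453 0.0047 0.1474] tcp target [0.4453 0.0047 0.086 ] q [-0.69  0.66  1.8   0.66  1.77 -1.14] F [ 0.7 -0.5 -3.7] w 0.0511 clk 21.6
row x6: [np.float64(-0.0096), np.float64(0.0), np.float64(0.0035), np.float64(-0.001), np.float64(-0.0022), np.float64(-0.0011)] |t| 0.0102 deg 0.15
```

{"op": "apply_moves", "data": {
  "moves": [0.04, -0.0096, 0, 0.0035, -0.001, -0.002, -0.001, 0.04, -0.0096, 0, 0.0035, -0.001, -0.002, -0.001, 0.04, -0.0096, 0, 0.0035, -0.001, -0.002, -0.001, 0.04, -0.0096, 0, 0.0035, -0.001, -0.002, -0.001, 0.04, -0.0096, 0, 0.0035, -0.001, -0.002, -0.001, 0.04, -0.0096, 0, 0.0035, -0.001, -0.002, -0.001, 0.04, 0, 0, 0, 0, 0, 0, 0.04, 0, 0, 0, 0, 0, 0]
}}

```text
clock: 22.27
position: [0.4465, 0.0022, 0.0782]
ee_rot: [-0.437, 0.526, 0.631, 0.366]
contact_force: [0.4, -0.7, -3.7]
width: 0.0509
```

```bash
python3 - <<'E'
from h import *
s,r=tool();print(np.degrees(np.arctan2(r.as_matrix()[2,0],-r.as_matrix()[2,2])))
plan(np.array([s["position"][0],s["position"][1],.078]),Rtilt(-79.5,69.8),4,tcp=True)
d=imaging.get_image("scene"); save("pics/c6.png",d["image"],(220,90,400,225),4.4)
E
```

```text
69.46399795903199
now [0.4465 0.0022 0.0782] tcp target [0.4465 0.0022 0.078 ] q [-0.7   0.76  1.83  0.65  1.65 -1.23] F [ 0.4 -0.7 -3.7] w 0.0509 clk 22.27
row x4: [np.float64(-0.0), np.float64(-0.0), np.float64(0.0), np.float64(0.0011), np.float64(0.0015), np.float64(0.0003)] |t| 0.0 deg 0.11
```

View pics/c6.png

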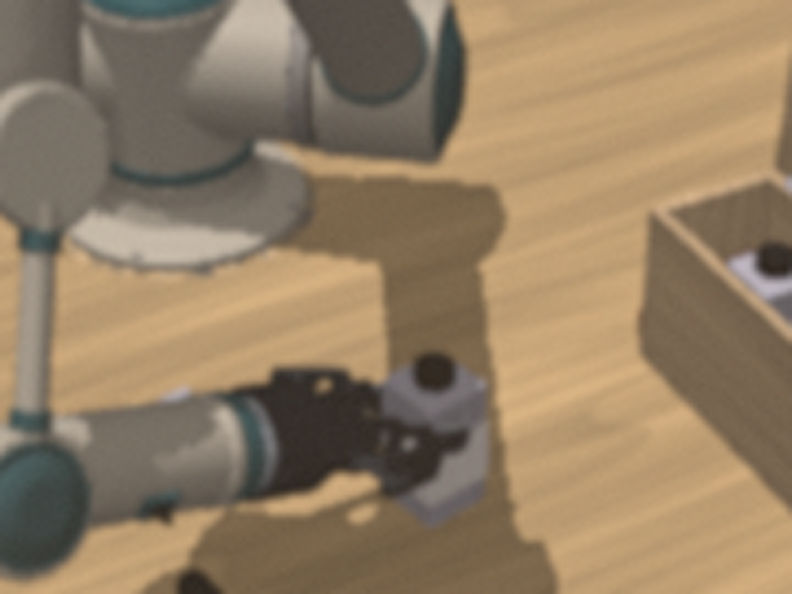

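{"op": "apply_moves", "data": {
  "moves": [0.04, -0.0018, 0, 0.0007, 0, 0, 0, 0.04, -0.0018, 0, 0.0007, 0, 0, 0, 0.04, -0.0018, 0, 0.0007, 0, 0, 0, 0.04, -0.001, 0, 0.0003, 0, 0, 0, 0.04, -0.001, 0, 0.0003, 0, 0, 0, 0.04, 0, 0, 0, 0, 0, 0, 0.04, 0, 0, 0, 0, 0, 0, 0.04, 0, 0, 0, 0, 0, 0]
}}

```text
clock: 22.98
position: [0.4468, 0.002, 0.0726]
ee_rot: [-0.436, 0.525, 0.632, 0.367]
contact_force: [-0.3, -1.5, -1.6]
width: 0.0513
```

Contact is just starting (force −3.7 → −1.6 N); a little more, then release.

{"op": "apply_moves", "data": {
  "moves": [0.04, -0.001, 0, 0.0004, 0, 0, 0, 0.04, -0.001, 0, 0.0004, 0, 0, 0, 0.04, 0, 0, 0, 0, 0, 0, 0.055, 0, 0, 0, 0, 0, 0, 0.06, 0, 0, 0, 0, 0, 0, 0.07, 0, 0, 0, 0, 0, 0, 0.085, 0, 0, 0, 0, 0, 0, 0.085, 0, 0, 0, 0, 0, 0]
}}

```text
clock: 23.65
position: [0.4465, 0.0034, 0.0732]
ee_rot: [-0.438, 0.524, 0.63, 0.369]
contact_force: [0.4, -0.4, 0.4]
width: 0.0848
```

```bash
python3 - <<'E'
from h import *
s,r=tool();pin=s["position"]-r.apply([0,0,PZ]); print(pin)
d=imaging.get_image("scene"); save("pics/c7.png",d["image"],(220,90,400,225),4.4)
X=cloud(d)
m=(abs(X[...,2]-.119)<.004)&(X[...,0]>.40)&(X[...,0]<.49)&(X[...,1]>-.04)&(X[...,1]<.04)&(cv2.cvtColor(d["image"],cv2.COLOR_RGB2GRAY)<80)
print(m.sum(),X[m].min(0),X[m].max(0),np.median(X[m],0))
E
```

```text
[ 0.44964008 -0.01390874  0.07958312]
55 [ 0.43346727 -0.0215075   0.11501379] [0.46451081 0.0089853  0.12214537] [ 0.45023582 -0.00765252  0.11868783]
```

View pics/c7.png

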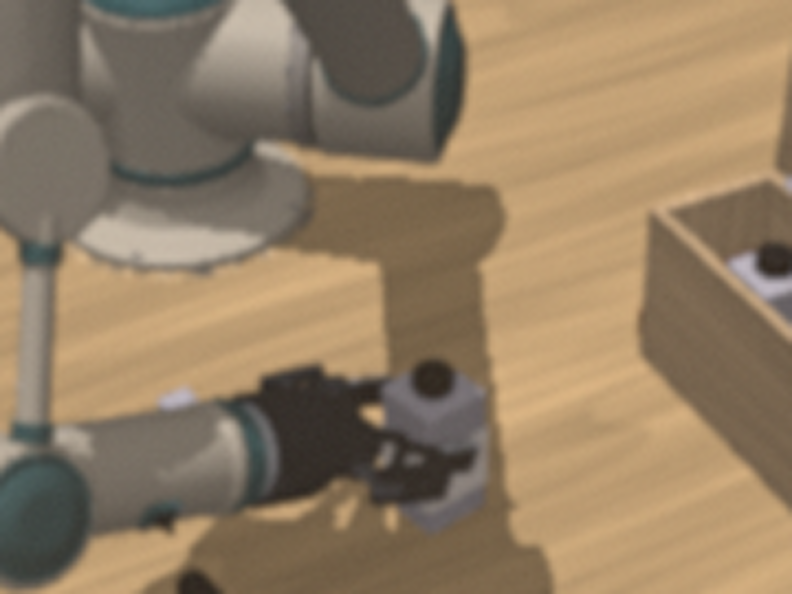

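```bash
python3 - <<'E'
from h import *
plan([.449,-.007,.095],Rtilt(-79.5,0),12)
E
```

```text
now [0.4465 0.0034 0.0732] tcp target [ 0.449  -0.007   0.0763] q [-0.7   0.77  1.83  0.65  1.65 -1.24] F [ 0.1 -0.2  0.6] w 0.0853 clk 23.7
row x12: [np.float64(-0.0006), np.float64(0.0), np.float64(-0.0008), np.float64(0.0006), np.float64(-0.1017), np.float64(0.0001)] |t| 0.001 deg 5.83
```

{"op": "apply_moves", "data": {
  "moves": [0.085, 0.003, 0, -0.0008, 0, 0, 0, 0.085, 0.003, 0, -0.0008, 0, -0.1, 0, 0.085, 0.003, 0, -0.0008, 0, -0.1, 0, 0.085, 0, 0, -0.0008, 0, -0.1, 0, 0.085, -0.001, 0, -0.0008, 0, -0.1, 0, 0.085, -0.001, 0, -0.0008, 0, -0.1, 0, 0.085, -0.001, 0, -0.0008, 0, -0.1, 0, 0.085, -0.001, 0, -0.0008, 0, -0.1, 0]
}}

```text
clock: 24.37
position: [0.4484, -0.0051, 0.0797]
ee_rot: [-0.188, 0.624, 0.741, 0.16]
contact_force: [0.4, -0.1, -0.7]
width: 0.0851
```

```bash
python3 - <<'E'
from h import *
plan([.449,-.006,.095],Rtilt(-79.5,0),5)
d=imaging.get_image("scene"); save("pics/c8.png",d["image"],(220,90,400,225),4.4)
X=cloud(d)
m=(abs(X[...,2]-.119)<.004)&(X[...,0]>.40)&(X[...,0]<.49)&(X[...,1]>-.04)&(X[...,1]<.04)&(cv2.cvtColor(d["image"],cv2.COLOR_RGB2GRAY)<80)
print(m.sum(),X[m].min(0),X[m].max(0),np.median(X[m],0))
E
```

```text
now [ 0.4484 -0.0051  0.0797] tcp target [ 0.449  -0.006   0.0763] q [-0.49  0.37  1.92  0.42  1.2  -0.89] F [ 0.4 -0.1 -0.7] w 0.0851 clk 24.37
row x5: [np.float64(-0.0004), np.float64(0.0001), np.float64(0.0006), np.float64(0.0009), np.float64(-0.0999), np.float64(-0.0024)] |t| 0.0007 deg 5.72
3 [ 0.43620913 -0.02033276  0.11808633] [0.44876466 0.00714739 0.11908907] [ 0.44845586 -0.0064148   0.11818799]
```

View pics/c8.png

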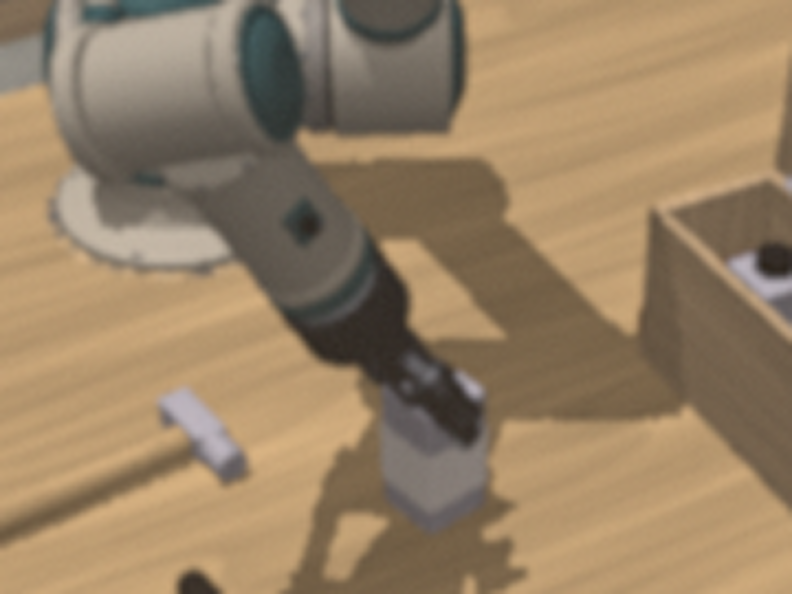

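{"op": "apply_moves", "data": {
  "moves": [0.085, -0.0004, 0, 0, 0, -0.1, -0.002, 0.085, -0.0004, 0, 0, 0, -0.1, -0.002, 0.085, -0.0004, 0, 0.0005, 0, -0.1, -0.002, 0.085, -0.0004, 0, 0.0005, 0, -0.1, -0.002, 0.085, -0.0004, 0, 0.0005, 0, -0.09, -0.002, 0.085, 0, 0, 0, 0, 0, 0, 0.085, 0, 0, 0, 0, 0, 0, 0.085, 0, 0, 0, 0, 0, 0]
}}

```text
clock: 25.08
position: [0.4449, -0.0024, 0.081]
ee_rot: [0.002, 0.638, 0.77, 0.0]
contact_force: [-0.2, -0.1, 0.1]
width: 0.0849
```

```bash
python3 - <<'E'
from h import *
plan([.449,-.006,.095],Rtilt(-79.5,0),2)
d=imaging.get_image("wrist"); save("pics/c9_w.png",d["image"])
E
```

```text
now [ 0.4449 -0.0024  0.081 ] tcp target [ 0.449  -0.006   0.0763] q [-0.16  0.23  2.   -0.    0.91 -0.35] F [-0.2 -0.1  0.1] w 0.0849 clk 25.08
row x2: [np.float64(-0.0021), np.float64(0.0017), np.float64(0.0024), np.float64(0.0012), np.float64(0.0011), np.float64(0.0019)] |t| 0.0036 deg 0.14
```

View pics/c9_w.png

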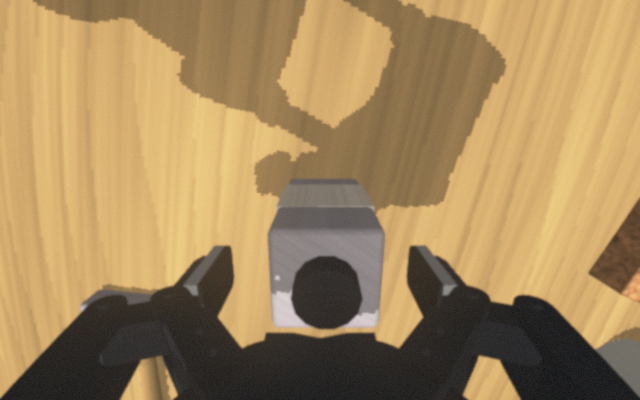

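Vertical over the standing tin, nicely centred (cap at pixel 327,290). Close and lift.

{"op": "apply_moves", "data": {
  "moves": [0.085, -0.0021, 0.0017, 0.003, 0, 0, 0, 0.085, -0.0021, 0.0017, 0.003, 0, 0, 0, 0.085, 0, 0, 0, 0, 0, 0, 0.04, 0, 0, 0, 0, 0, 0, 0.04, 0, 0, 0, 0, 0, 0, 0.04, 0, 0, 0, 0, 0, 0, 0.04, 0, 0, 0, 0, 0, 0, 0.04, 0, 0, 0, 0, 0, 0]
}}

```text
clock: 25.8
position: [0.4501, -0.0114, 0.0728]
ee_rot: [-0.002, 0.642, 0.766, 0.0]
contact_force: [1.0, -0.3, -2.9]
width: 0.0509
```

{"op": "apply_moves", "data": {
  "moves": [0.04, 0, 0, -0.015, 0, 0, 0, 0.04, 0, 0, -0.03, 0, 0, 0, 0.04, 0, 0, -0.035, 0, 0, 0, 0.04, 0, 0, -0.035, 0, 0, 0, 0.04, 0, 0, -0.035, 0, 0, 0, 0.04, 0, 0, -0.035, 0, 0, 0, 0.04, 0, 0, 0, 0, 0, 0, 0.04, 0, 0, 0, 0, 0, 0]
}}

```text
clock: 26.47
position: [0.4445, -0.0107, 0.2589]
ee_rot: [-0.01, 0.642, 0.767, -0.005]
contact_force: [-0.4, 0.3, -4.2]
width: 0.0509
```

```bash
python3 - <<'E'
from h import *
plan([.5375,.2615,.265],Rtilt(-92.7,0),14,tcp=True)
E
```

```text
now [ 0.4445 -0.0107  0.2589] tcp target [0.5375 0.2615 0.265 ] q [-0.18  0.07  1.69  0.    1.4  -0.36] F [-0.4  0.3 -4.2] w 0.0509 clk 26.47
row x14: [np.float64(0.0189), np.float64(0.0081), np.float64(-0.0004), np.float64(-0.0015), np.float64(-0.0005), np.float64(0.016)] |t| 0.0206 deg 0.92
```

{"op": "apply_moves", "data": {
  "moves": [0.04, 0.0189, 0.0085, -0.003, -0.0015, 0, 0.016, 0.04, 0.0189, 0.0085, -0.003, -0.0015, 0, 0.016, 0.04, 0.0189, 0.0085, -0.003, -0.0015, 0, 0.016, 0.04, 0.0189, 0.0085, -0.003, -0.0015, 0, 0.016, 0.04, 0.0189, 0.0085, -0.003, -0.0015, 0, 0.016, 0.04, 0.0189, 0.0085, -0.003, -0.0015, 0, 0.016, 0.04, 0.0189, 0.0085, -0.003, -0.0015, 0, 0.016, 0.04, 0.0189, 0.0085, -0.003, -0.0015, 0, 0.016]
}}

```text
clock: 27.13
position: [0.4856, 0.1493, 0.2648]
ee_rot: [-0.015, 0.694, 0.72, -0.014]
contact_force: [0.4, -0.0, -4.2]
width: 0.0513
```

```bash
python3 - <<'E'
from h import *
plan([.545,.2615,.265],Rtilt(-92.7,0),7,tcp=True)
E
```

```text
now [0.4856 0.1493 0.2648] tcp target [0.545  0.2615 0.265 ] q [0.16 0.18 1.55 0.01 1.45 0.12] F [ 0.4 -0.  -4.2] w 0.0513 clk 27.13
row x7: [np.float64(0.016), np.float64(0.0085), np.float64(-0.0002), np.float64(-0.0059), np.float64(-0.0), np.float64(0.012)] |t| 0.0181 deg 0.77
```

{"op": "apply_moves", "data": {
  "moves": [0.04, 0.016, 0.009, -0.003, -0.006, 0, 0.012, 0.04, 0.016, 0.009, -0.003, -0.006, 0, 0.012, 0.04, 0.016, 0.009, -0.003, -0.006, 0, 0.012, 0.04, 0.016, 0.009, -0.003, -0.006, 0, 0.012, 0.04, 0.016, 0.009, -0.003, -0.006, 0, 0.012, 0.04, 0.016, 0.009, -0.003, -0.006, 0, 0.012, 0.04, 0, 0, 0, 0, 0, 0, 0.04, 0, 0, 0, 0, 0, 0]
}}

```text
clock: 27.8
position: [0.5326, 0.2531, 0.2567]
ee_rot: [-0.011, 0.718, 0.695, -0.019]
contact_force: [0.1, -0.2, -4.6]
width: 0.051
```

```bash
python3 - <<'E'
from h import *
plan([.545,.2615,.235],Rtilt(-92.7,0),5,tcp=True)
E
```

```text
now [0.5326 0.2531 0.2567] tcp target [0.545  0.2615 0.235 ] q [0.32 0.31 1.39 0.   1.48 0.36] F [ 0.1 -0.2 -4.6] w 0.051 clk 27.8
row x5: [np.float64(0.0018), np.float64(0.0025), np.float64(0.0043), np.float64(-0.0084), np.float64(0.0022), np.float64(0.0029)] |t| 0.0053 deg 0.52
```

{"op": "apply_moves", "data": {
  "moves": [0.04, 0.002, 0.0028, 0.0043, -0.0084, 0.002, 0.003, 0.04, 0.002, 0.0028, 0.0043, -0.0084, 0.002, 0.003, 0.04, 0.002, 0.0028, 0.0043, -0.0084, 0.002, 0.003, 0.04, 0.002, 0.0028, 0.0043, -0.0084, 0.002, 0.003, 0.04, 0.002, 0.0028, 0.0043, -0.0084, 0.002, 0.003, 0.04, 0, 0, 0, 0, 0, 0, 0.04, 0, 0, 0, 0, 0, 0, 0.04, 0, 0, 0, 0, 0, 0]
}}

```text
clock: 28.47
position: [0.5434, 0.2592, 0.226]
ee_rot: [-0.001, 0.725, 0.689, -0.005]
contact_force: [0.4, 0.3, -3.7]
width: 0.0507
```

```bash
python3 - <<'E'
from h import *
plan([.545,.2615,.12],Rtilt(-92.7,0),7,tcp=True)
d=imaging.get_image("wrist"); save("pics/d1_w.png",d["image"])
d=imaging.get_image("scene"); save("pics/d1.png",d["image"],(320,60,500,240),3.3)
E
```

```text
now [0.5434 0.2592 0.226 ] tcp target [0.545  0.2615 0.12  ] q [ 0.33  0.32  1.45 -0.    1.38  0.38] F [ 0.4  0.3 -3.7] w 0.0507 clk 28.47
row x7: [np.float64(0.0004), np.float64(0.0003), np.float64(0.0151), np.float64(-0.0011), np.float64(0.0009), np.float64(-0.0006)] |t| 0.0152 deg 0.09
```

View pics/d1_w.png

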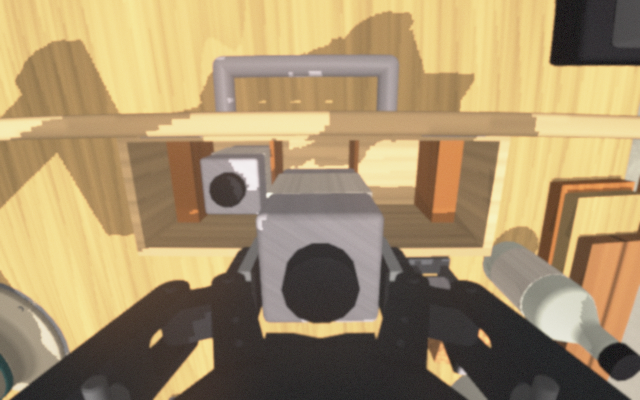

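View pics/d1.png

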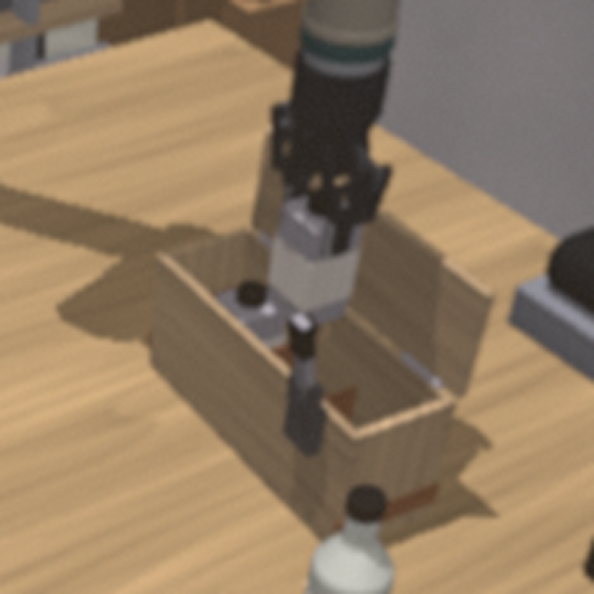

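{"op": "apply_moves", "data": {
  "moves": [0.04, 0.0004, 0.0005, 0.0151, -0.001, 0.001, 0, 0.04, 0.0004, 0.0005, 0.0151, -0.001, 0.001, 0, 0.04, 0.0004, 0.0005, 0.0151, -0.001, 0.001, 0, 0.04, 0.0004, 0.0005, 0.0151, -0.001, 0.001, 0, 0.04, 0.0004, 0.0005, 0.0151, -0.001, 0.001, 0, 0.04, 0.0004, 0.0005, 0.0151, -0.001, 0.001, 0, 0.04, 0, 0, 0.01, 0, 0, 0, 0.04, 0, 0, 0, 0, 0, 0]
}}

```text
clock: 29.23
position: [0.5508, 0.2637, 0.1483]
ee_rot: [0.004, 0.725, 0.689, 0.011]
contact_force: [-0.3, -0.2, -5.1]
width: 0.0507
```

```bash
python3 - <<'E'
from h import *
plan([.545,.2615,.083],Rtilt(-92.7,0),5,tcp=True)
E
```

```text
now [0.5508 0.2637 0.1483] tcp target [0.545  0.2615 0.083 ] q [0.33 0.37 1.57 0.   1.17 0.38] F [-0.3 -0.2 -5.1] w 0.0507 clk 29.23
row x5: [np.float64(-0.0006), np.float64(-0.0013), np.float64(0.013), np.float64(0.0041), np.float64(-0.002), np.float64(-0.0008)] |t| 0.0131 deg 0.27
```

{"op": "apply_moves", "data": {
  "moves": [0.04, -0.0006, -0.0013, 0.012, 0.004, -0.002, 0, 0.04, -0.0006, -0.0013, 0.012, 0.004, -0.002, 0, 0.04, -0.0006, -0.0013, 0.012, 0.004, -0.002, 0, 0.04, 0, -0.001, 0.01, 0.004, -0.002, 0, 0.04, 0, 0, 0.006, 0, 0, 0, 0.04, 0, 0, 0.003, 0, 0, 0, 0.04, 0, 0, 0.002, 0, 0, 0, 0.04, 0, 0, 0.002, 0, 0, 0]
}}

```text
clock: 29.9
position: [0.5513, 0.2649, 0.1434]
ee_rot: [0.011, 0.724, 0.689, 0.022]
contact_force: [-6.3, -0.8, 14.3]
width: 0.0506
```

{"op": "apply_moves", "data": {
  "moves": [0.04, 0, 0, -0.012, 0, 0, 0, 0.04, 0, 0, -0.005, 0, 0, 0, 0.04, 0, 0, 0, 0, 0, 0, 0.04, 0, 0, 0, 0, 0, 0, 0.04, 0, 0, 0, 0, 0, 0, 0.04, 0, 0, 0, 0, 0, 0, 0.04, 0, 0, 0, 0, 0, 0, 0.04, 0, 0, 0, 0, 0, 0]
}}

```text
clock: 30.57
position: [0.5499, 0.2643, 0.1528]
ee_rot: [0.009, 0.724, 0.689, 0.018]
contact_force: [0.1, 0.0, -2.9]
width: 0.0511
```

```bash
python3 - <<'E'
from h import *
plan([.537,.2615,.155],Rtilt(-92.7,0),4,tcp=True)
d=imaging.get_image("top"); save("pics/d2.png",d["image"],(160,130,260,270),4)
X=cloud(d); np.savez("top2.npz",X=X,img=d["image"])
# divider tops
m=(abs(X[...,2]-.073)<.006)&(X[...,1]>.22)&(X[...,1]<.31)&(X[...,0]>.38)&(X[...,0]<.7)
x=X[m][:,0]; print(np.histogram(x,bins=np.arange(.38,.7,.008)))
d=imaging.get_image("wrist"); save("pics/d2_w.png",d["image"])
E
```

```text
now [0.5499 0.2643 0.1528] tcp target [0.537  0.2615 0.155 ] q [ 0.33  0.36  1.58 -0.    1.16  0.39] F [ 0.1  0.  -2.9] w 0.0511 clk 30.57
row x4: [np.float64(-0.0009), np.float64(-0.0032), np.float64(-0.0006), np.float64(0.0094), np.float64(-0.0034), np.float64(-0.0007)] |t| 0.0033 deg 0.57
(array([ 4, 48, 59, 46, 12,  0,  0,  3,  3,  3,  3,  2,  1, 10, 17,  0,  0,
        0,  0,  0,  0,  0,  0,  0, 10,  0,  0,  0,  0,  0,  0,  0,  2,  2,
        4, 57, 50, 63, 17]), array([0.38 , 0.388, 0.396, 0.404, 0.412, 0.42 , 0.428, 0.436, 0.444,
       0.452, 0.46 , 0.468, 0.476, 0.484, 0.492, 0.5  , 0.508, 0.516,
       0.524, 0.532, 0.54 , 0.548, 0.556, 0.564, 0.572, 0.58 , 0.588,
       0.596, 0.604, 0.612, 0.62 , 0.628, 0.636, 0.644, 0.652, 0.66 ,
       0.668, 0.676, 0.684, 0.692]))
```

View pics/d2.png

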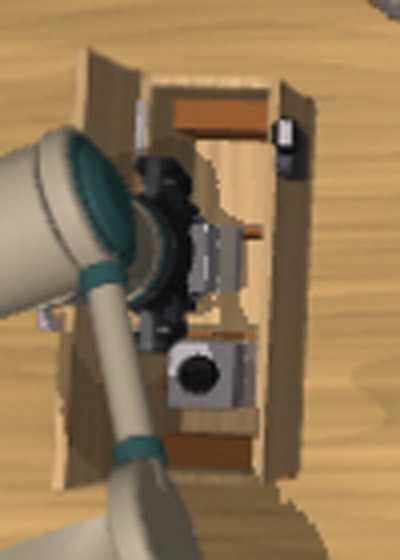

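View pics/d2_w.png

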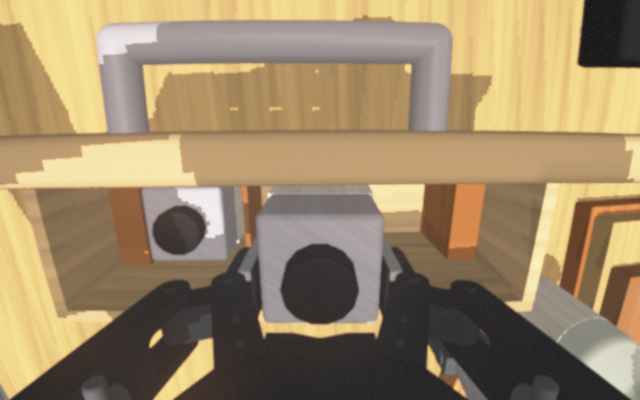

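{"op": "apply_moves", "data": {
  "moves": [0.04, -0.001, -0.0042, -0.001, 0.0094, -0.0034, 0, 0.04, -0.001, -0.0042, -0.001, 0.0094, -0.0034, 0, 0.04, -0.001, -0.0042, -0.001, 0.0094, -0.0034, 0, 0.04, -0.001, -0.004, -0.001, 0.0094, -0.0034, 0, 0.04, 0, 0, 0, 0, 0, 0, 0.04, 0, 0, 0, 0, 0, 0, 0.04, 0, 0, 0, 0, 0, 0, 0.04, 0, 0, 0, 0, 0, 0]
}}

```text
clock: 31.33
position: [0.5313, 0.261, 0.1576]
ee_rot: [-0.001, 0.724, 0.689, -0.001]
contact_force: [-0.5, -0.3, -4.5]
width: 0.051
```

```bash
python3 - <<'E'
from h import *
plan([.536,.2615,.12],Rtilt(-92.7,0),4,tcp=True)
E
```

```text
now [0.5313 0.261  0.1576] tcp target [0.536  0.2615 0.12  ] q [0.34 0.35 1.58 0.   1.21 0.39] F [-0.5 -0.3 -4.5] w 0.051 clk 31.33
row x4: [np.float64(0.0002), np.float64(0.0012), np.float64(0.0094), np.float64(-0.0006), np.float64(0.0001), np.float64(-0.0006)] |t| 0.0095 deg 0.05
```

{"op": "apply_moves", "data": {
  "moves": [0.04, 0, 0.001, 0.0094, 0, 0, 0, 0.04, 0, 0.001, 0.0094, 0, 0, 0, 0.04, 0, 0.001, 0.0094, 0, 0, 0, 0.04, 0, 0.0005, 0.0094, 0, 0, 0, 0.04, 0, 0, 0, 0, 0, 0, 0.04, 0, 0, 0, 0, 0, 0, 0.04, 0, 0, 0, 0, 0, 0, 0.04, 0, 0, 0, 0, 0, 0]
}}

```text
clock: 32.0
position: [0.5345, 0.2603, 0.1137]
ee_rot: [-0.001, 0.725, 0.689, -0.003]
contact_force: [-0.3, 0.2, -3.9]
width: 0.0508
```

```bash
python3 - <<'E'
from h import *
plan([.536,.2615,.083],Rtilt(-92.7,0),4,tcp=True)
E
```

```text
now [0.5345 0.2603 0.1137] tcp target [0.536  0.2615 0.083 ] q [0.34 0.39 1.63 0.   1.12 0.39] F [-0.3  0.2 -3.9] w 0.0508 clk 32.0
row x4: [np.float64(0.0003), np.float64(0.0004), np.float64(0.0077), np.float64(-0.0014), np.float64(0.0005), np.float64(-0.0007)] |t| 0.0077 deg 0.1
```

Base is now below the divider tops; lower to the floor.

{"op": "apply_moves", "data": {
  "moves": [0.04, 0, 0, 0.0077, 0, 0, 0, 0.04, 0, 0, 0.0077, 0, 0, 0, 0.04, 0, 0, 0.007, 0, 0, 0, 0.04, 0, 0, 0.006, 0, 0, 0, 0.04, 0, 0, 0.003, 0, 0, 0, 0.04, 0, 0, 0.002, 0, 0, 0, 0.04, 0, 0, 0.002, 0, 0, 0, 0.04, 0, 0, 0, 0, 0, 0]
}}

```text
clock: 32.67
position: [0.5358, 0.2608, 0.081]
ee_rot: [-0.0, 0.724, 0.689, -0.0]
contact_force: [-0.1, -0.1, -3.8]
width: 0.0508
```

{"op": "apply_moves", "data": {
  "moves": [0.04, 0, 0, 0.002, 0, 0, 0, 0.04, 0, 0, 0.002, 0, 0, 0, 0.04, 0, 0, 0, 0, 0, 0, 0.055, 0, 0, 0, 0, 0, 0, 0.06, 0, 0, 0, 0, 0, 0, 0.066, 0, 0, 0, 0, 0, 0, 0.066, 0, 0, 0, 0, 0, 0, 0.066, 0, 0, -0.01, 0, 0, 0]
}}

```text
clock: 33.33
position: [0.5373, 0.2611, 0.0899]
ee_rot: [0.001, 0.724, 0.689, 0.001]
contact_force: [-0.5, 0.2, -0.5]
width: 0.0662
```

{"op": "apply_moves", "data": {
  "moves": [0.066, 0, 0, -0.02, 0, 0, 0, 0.066, 0, 0, -0.03, 0, 0, 0, 0.066, 0, 0, -0.03, 0, 0, 0, 0.066, 0, 0, -0.03, 0, 0, 0, 0.066, 0, 0, -0.03, 0, 0, 0, 0.066, 0, 0, -0.03, 0, 0, 0, 0.066, 0, 0, -0.03, 0, 0, 0, 0.066, 0, 0, -0.02, 0, 0, 0]
}}

```text
clock: 34.0
position: [0.5343, 0.2601, 0.3199]
ee_rot: [-0.001, 0.724, 0.689, -0.002]
contact_force: [-0.4, 0.4, 0.4]
width: 0.066
```

{"op": "apply_moves", "data": {
  "moves": [0.066, -0.04, -0.01, 0, 0, 0, 0, 0.066, -0.04, -0.01, 0, 0, 0, 0, 0.066, -0.04, -0.01, 0, 0, 0, 0, 0.066, -0.04, -0.01, 0, 0, 0, 0, 0.066, -0.04, -0.01, 0, 0, 0, 0, 0.066, -0.04, -0.01, 0, 0, 0, 0, 0.04, 0, 0, 0, 0, 0, 0, 0.02, 0, 0, 0, 0, 0, 0]
}}

```text
clock: 34.67
position: [0.4646, 0.0183, 0.3317]
ee_rot: [0.007, 0.723, 0.691, 0.008]
contact_force: [-0.6, -0.2, 1.2]
width: 0.0431
```

```bash
python3 - <<'E'
from h import *
s,r=tool(); print(s["position"],s["qpos"].round(2),s["width"])
for n,b in(("top",(160,130,260,270)),("scene",(320,80,500,240))):
    d=imaging.get_image(n); save(f"pics/e1_{n}.png",d["image"],b,4); X=cloud(d)
    g=cv2.cvtColor(d["image"],cv2.COLOR_RGB2GRAY)
    for lo,hi in((.42,.5),(.5,.58)):
        m=(abs(X[...,2]-.113)<.004)&(X[...,1]>.22)&(X[...,1]<.31)&(X[...,0]>lo)&(X[...,0]<hi)
        c=(abs(X[...,2]-.127)<.004)&(X[...,1]>.225)&(X[...,1]<.305)&(X[...,0]>lo)&(X[...,0]<hi)&(g<80)
        print(n,m.sum(),X[m].min(0).round(3),X[m].max(0).round(3),"cap",c.sum(),X[c].mean(0).round(3),X[c].std(0).round(4))
        P=X[m]; A=np.c_[P[:,:2],np.ones(len(P))]; print(np.linalg.lstsq(A,P[:,2],rcond=None)[0].round(3))
    save(f"pics/e1full_{n}.png",d["image"])
    hsv=cv2.cvtColor(d["image"],cv2.COLOR_RGB2HSV)
E
```

```text
[0.46463622 0.01834493 0.33174778] [-0.11  0.05  1.54  0.    1.53 -0.07] 0.04310831759521092
top 177 [0.438 0.242 0.109] [0.489 0.294 0.117] cap 57 [0.464 0.267 0.126] [0.0073 0.0072 0.0019]
[0.009 0.002 0.107]
top 193 [0.513 0.24  0.109] [0.573 0.31  0.117] cap 67 [0.538 0.264 0.127] [0.0075 0.007  0.0016]
[ 0.006 -0.001  0.11 ]
scene 117 [0.438 0.24  0.109] [0.498 0.31  0.117] cap 43 [0.464 0.266 0.127] [0.0084 0.0075 0.002 ]
[0.011 0.006 0.106]
scene 122 [0.504 0.236 0.109] [0.579 0.309 0.117] cap 0 [nan nan nan] [nan nan nan]
[-0.016  0.004  0.12 ]<stdin>:9: RuntimeWarning: Mean of empty slice.
  ret = um.true_divide(
  ret = _var(a, axis=axis, dtype=dtype, out=out, ddof=ddof,
  arrmean = um.true_divide(arrmean, div, out=arrmean,
  ret = um.true_divide(
```

View pics/e1_top.png

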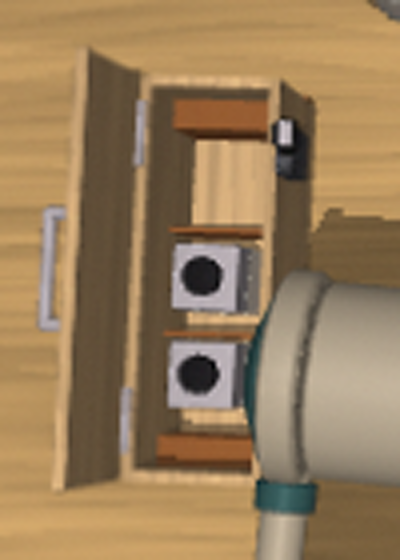

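View pics/e1full_scene.png

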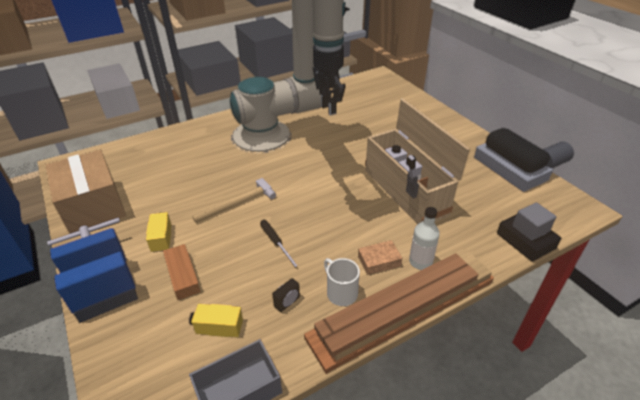

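View pics/e1_scene.png

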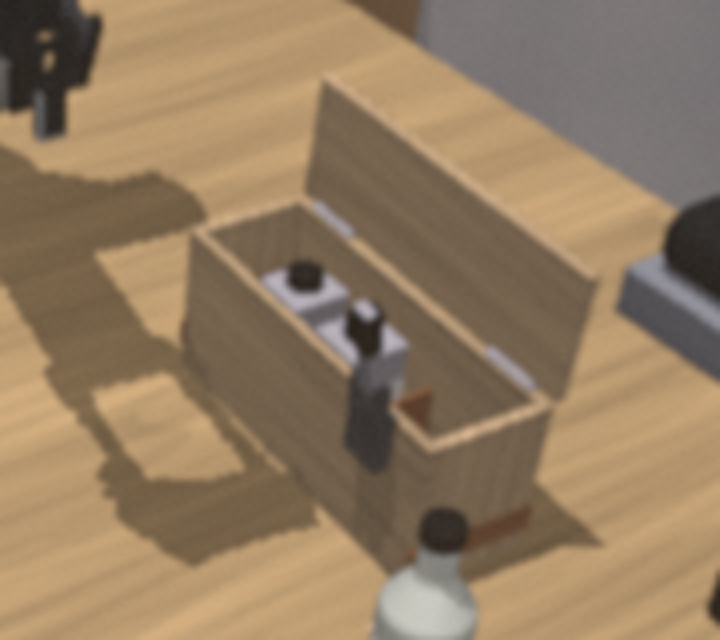

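```bash
python3 - <<'E'
from h import *
plan([.455,.375,.335],Rtilt(-92.7,0),12,tcp=True)
E
```

```text
now [0.4652 0.0196 0.3316] tcp target [0.455 0.375 0.335] q [-0.11  0.05  1.54  0.    1.53 -0.07] F [ 0.2 -0.4 -0.2] w 0.028 clk 34.77
row x12: [np.float64(0.0295), np.float64(-0.0022), np.float64(-0.0003), np.float64(0.0017), np.float64(-0.0002), np.float64(0.0004)] |t| 0.0296 deg 0.1
```

{"op": "apply_moves", "data": {
  "moves": [0, 0.0295, -0.002, -0.002, 0, 0, 0, 0, 0.0295, -0.002, -0.002, 0, 0, 0, 0, 0.0295, -0.002, -0.002, 0, 0, 0, 0, 0.0295, -0.002, -0.002, 0, 0, 0, 0, 0.0295, -0.002, -0.002, 0, 0, 0, 0, 0.0295, -0.002, -0.002, 0, 0, 0, 0, 0.0295, -0.002, -0.002, 0, 0, 0, 0, 0.0295, -0.002, -0.002, 0, 0, 0]
}}

```text
clock: 35.43
position: [0.4585, 0.274, 0.3482]
ee_rot: [0.006, 0.719, 0.695, 0.009]
contact_force: [0.2, -0.1, -0.2]
width: -0.0001
```

```bash
python3 - <<'E'
from h import *
plan([.455,.375,.31],Rtilt(-92.7,0),6,tcp=True)
E
```

```text
now [0.4585 0.274  0.3482] tcp target [0.455 0.375 0.31 ] q [ 0.41  0.16  1.38 -0.01  1.58  0.45] F [ 0.2 -0.1 -0.2] w -0.0001 clk 35.43
row x6: [np.float64(0.0168), np.float64(-0.0013), np.float64(0.0064), np.float64(0.0035), np.float64(-0.0007), np.float64(0.0021)] |t| 0.018 deg 0.24
```

{"op": "apply_moves", "data": {
  "moves": [0, 0.018, -0.001, 0.002, 0.0035, 0, 0.002, 0, 0.018, -0.001, 0.002, 0.0035, 0, 0.002, 0, 0.018, -0.001, 0.003, 0.0035, 0, 0.002, 0, 0.018, -0.001, 0.006, 0.0035, 0, 0.002, 0, 0.018, -0.001, 0.006, 0.0035, 0, 0.002, 0, 0.018, -0.001, 0.006, 0.0035, 0, 0.002, 0, 0, 0, 0, 0, 0, 0, 0, 0, 0, 0, 0, 0, 0]
}}

```text
clock: 36.1
position: [0.4464, 0.4134, 0.3207]
ee_rot: [-0.006, 0.711, 0.703, 0.002]
contact_force: [0.4, 0.1, 0.1]
width: -0.0001
```

```bash
python3 - <<'E'
from h import *
plan([.452,.372,.20],Rtilt(-92.7,0),8,tcp=True)
for n in("scene","top"):
    d=imaging.get_image(n)
    if n=="scene": save("pics/f1.png",d["image"],(320,40,500,240),3)
    X=cloud(d)
    L=X[(X[...,2]>.16)&(X[...,2]<.245)&(X[...,0]>.52)&(X[...,0]<.69)&(X[...,1]>.28)&(X[...,1]<.36)]
    A=np.c_[L[:,0],L[:,2],np.ones(len(L))];c=np.linalg.lstsq(A,L[:,1],rcond=None)[0]; print(n,c,c@[.455,.1355,1],c@[.455,.24,1])
E
```

```text
now [0.4464 0.4134 0.3207] tcp target [0.452 0.372 0.2  ] q [0.63 0.29 1.27 0.01 1.58 0.64] F [0.4 0.1 0.1] w -0.0001 clk 36.1
row x8: [np.float64(-0.0053), np.float64(0.0009), np.float64(0.0151), np.float64(-0.0006), np.float64(-0.0014), np.float64(0.0043)] |t| 0.016 deg 0.26
scene [-0.05108728  0.05368308  0.33497435] 0.31900369418078645 0.3246135764310521
top [-0.1031035   0.06980986  0.36778683] 0.3303339758517952 0.33762910664168877
```

View pics/f1.png

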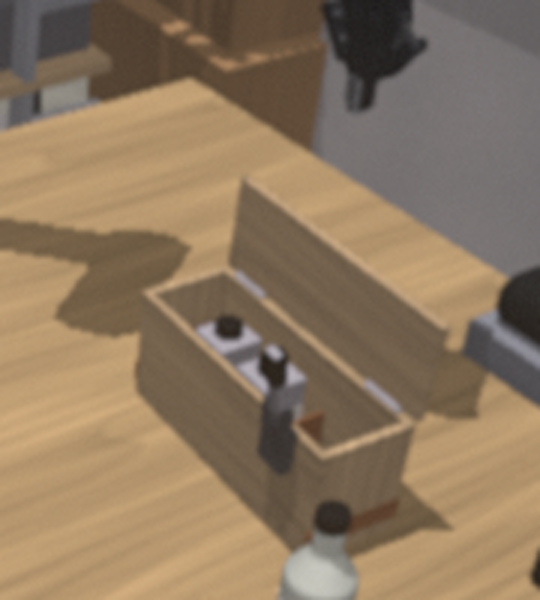

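{"op": "apply_moves", "data": {
  "moves": [0, -0.003, 0.001, 0.0151, 0, 0, 0.004, 0, -0.003, 0.001, 0.0151, 0, 0, 0.004, 0, -0.003, 0.001, 0.0151, 0, 0, 0.004, 0, -0.003, 0.001, 0.0151, 0, 0, 0.004, 0, -0.003, 0.001, 0.0151, 0, 0, 0.004, 0, -0.003, 0.001, 0.0151, 0, 0, 0.004, 0, -0.003, 0.001, 0.0151, 0, 0, 0.004, 0, -0.003, 0.001, 0.0151, 0, 0, 0]
}}

```text
clock: 36.87
position: [0.4573, 0.3865, 0.2053]
ee_rot: [-0.002, 0.723, 0.691, 0.01]
contact_force: [-0.9, -0.2, 0.7]
width: -0.0
```

```bash
cat > lid.py <<'E'
from h import *
HY,HZ=.319,.1355
def tcp_for(th,d):
    y=HY-d*np.cos(th)+.010*np.sin(th); z=HZ+d*np.sin(th)+.010*np.cos(th)
    return y+.011,z
def lidangle():
    for n in ("scene","top"):
        d=imaging.get_image(n); X=cloud(d)
        L=X[(X[...,2]>.138)&(X[...,2]<.26)&(X[...,0]>.6)&(X[...,0]<.69)&(X[...,1]>.215)&(X[...,1]<.36)]
        # drop frame rotation
        L=L-[.5375,.2615,0]; cx=L@np.array([.047,.9989,0]); cz=L[:,2]
        a=np.arctan2(cz-.1355,.054-cx); r=np.hypot(cz-.1355,.054-cx); k=r>.05
        print(n,k.sum(),"lid angle pct",np.percentile(a[k],[10,50,90]).round(3), "rmax",r.max().round(3))
E
python3 - <<'E'
from lid import *
lidangle()
plan([.452,.36,.20],Rtilt(-92.7,0),2,tcp=True)
for th,d in zip(np.linspace(1.6,0,9),np.linspace(.066,.085,9)): print(round(th,2),[round(v,4) for v in tcp_for(th,d)])
E
```

```text
scene 497 lid angle pct [1.575 1.606 1.636] rmax 0.111
top 318 lid angle pct [1.601 1.633 1.674] rmax 0.112
now [0.4559 0.3853 0.2033] tcp target [0.452 0.36  0.2  ] q [0.58 0.32 1.52 0.01 1.3  0.62] F [-0.5 -0.5 -0.5] w -0.0 clk 36.97
row x2: [np.float64(-0.0127), np.float64(-0.0014), np.float64(0.0015), np.float64(0.0031), np.float64(-0.0074), np.float64(0.0008)] |t| 0.0129 deg 0.46
1.6 [np.float64(0.3419), np.float64(0.2012)]
1.4 [np.float64(0.3282), np.float64(0.2046)]
1.2 [np.float64(0.3137), np.float64(0.2051)]
1.0 [np.float64(0.2989), np.float64(0.2024)]
0.8 [np.float64(0.2846), np.float64(0.1966)]
0.6 [np.float64(0.2714), np.float64(0.1877)]
0.4 [np.float64(0.26), np.float64(0.176)]
0.2 [np.float64(0.251), np.float64(0.1617)]
0.0 [np.float64(0.245), np.float64(0.1455)]
```

{"op": "apply_moves", "data": {
  "moves": [0, -0.012, -0.001, 0, 0.002, -0.004, 0, 0, -0.012, -0.001, 0, 0.002, -0.004, 0, 0, -0.008, -0.001, 0, 0, 0, 0, 0, -0.005, 0, -0.001, 0, 0, 0, 0, -0.005, 0, -0.001, 0, 0, 0, 0, -0.005, 0, -0.001, 0, 0, 0, 0, -0.005, 0, -0.001, 0, 0, 0, 0, -0.005, 0, -0.001, 0, 0, 0]
}}

```text
clock: 37.63
position: [0.4518, 0.3262, 0.2141]
ee_rot: [-0.002, 0.723, 0.69, 0.01]
contact_force: [-0.4, 3.1, -2.1]
width: -0.0005
```

```bash
python3 - <<'E'
from lid import *
lidangle()
plan([.452,.3,.203],Rtilt(-92.7,0),6,tcp=True)
E
```

```text
scene 421 lid angle pct [1.359 1.382 1.419] rmax 0.111
top 196 lid angle pct [1.391 1.406 1.462] rmax 0.112
now [0.4517 0.3252 0.2142] tcp target [0.452 0.3   0.203] q [0.49 0.25 1.59 0.01 1.29 0.54] F [-0.2  1.2  1. ] w -0.0002 clk 37.73
row x6: [np.float64(-0.0042), np.float64(0.0002), np.float64(0.0018), np.float64(0.0016), np.float64(-0.0025), np.float64(-0.0)] |t| 0.0046 deg 0.17
```

{"op": "apply_moves", "data": {
  "moves": [0, -0.005, 0, 0.002, 0.001, -0.002, 0, 0, -0.005, 0, 0.002, 0.001, -0.002, 0, 0, -0.005, 0, 0.002, 0.001, -0.002, 0, 0, -0.005, 0, 0.002, 0.001, -0.002, 0, 0, -0.005, 0, 0.002, 0.001, -0.002, 0, 0, -0.005, 0, 0.003, 0.001, -0.002, 0, 0, -0.005, 0, 0.003, 0.001, -0.002, 0, 0, -0.005, 0, 0.003, 0.001, -0.002, 0]
}}

```text
clock: 38.4
position: [0.4507, 0.283, 0.1957]
ee_rot: [0.002, 0.723, 0.691, 0.002]
contact_force: [-0.1, 3.0, -0.2]
width: 0.0001
```

```bash
python3 - <<'E'
from lid import *
lidangle()
plan([.452,.265,.182],Rtilt(-92.7,0),6,tcp=True)
d=imaging.get_image("scene"); save("pics/f2.png",d["image"],(320,40,500,240),3)
E
```

```text
scene 104 lid angle pct [0.797 0.835 0.872] rmax 0.112
top 396 lid angle pct [0.825 0.89  0.957] rmax 0.112
now [0.4504 0.2819 0.1952] tcp target [0.452 0.265 0.182] q [ 0.43  0.23  1.66 -0.    1.25  0.48] F [-0.1 -0.7 -0.2] w -0.0001 clk 38.5
row x6: [np.float64(-0.0028), np.float64(0.0004), np.float64(0.0022), np.float64(0.0006), np.float64(0.0004), np.float64(0.0002)] |t| 0.0036 deg 0.04
```

View pics/f2.png

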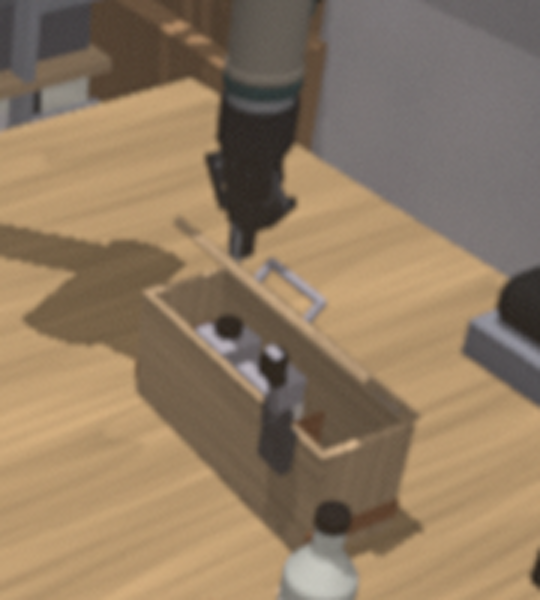

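{"op": "apply_moves", "data": {
  "moves": [0, -0.003, 0, 0.0025, 0, 0, 0, 0, -0.003, 0, 0.0025, 0, 0, 0, 0, -0.003, 0, 0.0025, 0, 0, 0, 0, -0.003, 0, 0.003, 0, 0, 0, 0, -0.003, 0, 0.003, 0, 0, 0, 0, -0.003, 0, 0.003, 0, 0, 0, 0, -0.002, 0, 0.003, 0, 0, 0, 0, -0.002, 0, 0.003, 0, 0, 0]
}}

```text
clock: 39.22
position: [0.4498, 0.2597, 0.1709]
ee_rot: [0.001, 0.723, 0.691, 0.002]
contact_force: [0.2, 1.7, 1.6]
width: -0.0
```

```bash
python3 - <<'E'
from lid import *
lidangle()
plan([.452,.249,.158],Rtilt(-92.7,0),8,tcp=True)
E
```

```text
scene 267 lid angle pct [0.441 0.472 0.528] rmax 0.106
top 467 lid angle pct [0.423 0.461 0.523] rmax 0.107
now [0.4494 0.259  0.1706] tcp target [0.452 0.249 0.158] q [ 0.39  0.23  1.72 -0.    1.18  0.44] F [ 0.5  0.4 -0.4] w 0.0001 clk 39.32
row x8: [np.float64(-0.0012), np.float64(0.0004), np.float64(0.0016), np.float64(0.0004), np.float64(0.0002), np.float64(0.0002)] |t| 0.002 deg 0.03
```

{"op": "apply_moves", "data": {
  "moves": [0, -0.0015, 0, 0.003, 0, 0, 0, 0, -0.0015, 0, 0.003, 0, 0, 0, 0, -0.0015, 0, 0.003, 0, 0, 0, 0, -0.001, 0, 0.003, 0, 0, 0, 0, -0.001, 0, 0.003, 0, 0, 0, 0, -0.001, 0, 0.003, 0, 0, 0, 0, -0.001, 0, 0.003, 0, 0, 0, 0, 0, 0, 0.003, 0, 0, 0]
}}

```text
clock: 39.98
position: [0.4495, 0.2495, 0.1452]
ee_rot: [0.002, 0.723, 0.691, 0.001]
contact_force: [-5.0, -1.1, 32.9]
width: -0.0001
```

```bash
python3 - <<'E'
from lid import *
lidangle()
plan([.452,.245,.145],Rtilt(-92.7,0),8,tcp=True)
E
```

```text
scene 327 lid angle pct [0.1   0.139 0.191] rmax 0.097
top 436 lid angle pct [0.088 0.129 0.187] rmax 0.097
now [0.4495 0.2496 0.1455] tcp target [0.452 0.245 0.145] q [ 0.37  0.25  1.77 -0.    1.12  0.42] F [-0.6 -0.6  5.1] w -0.0002 clk 40.08
row x8: [np.float64(-0.0006), np.float64(0.0003), np.float64(0.0001), np.float64(0.0006), np.float64(0.0002), np.float64(0.0003)] |t| 0.0007 deg 0.04
```

{"op": "apply_moves", "data": {
  "moves": [0, 0, 0, 0.001, 0, 0, 0, 0, 0, 0, 0.001, 0, 0, 0, 0, 0, 0, 0, 0, 0, 0, 0, 0, 0, -0.03, 0, 0, 0, 0, 0, 0, -0.04, 0, 0, 0, 0, 0, 0, -0.04, 0, 0, 0, 0, 0, 0, -0.04, 0, 0, 0, 0, 0, 0, -0.02, 0, 0, 0]
}}

```text
clock: 40.75
position: [0.4442, 0.2462, 0.3134]
ee_rot: [0.0, 0.723, 0.691, -0.01]
contact_force: [0.6, 0.5, 0.6]
width: 0.0001
```

```bash
python3 - <<'E'
from lid import *
lidangle()
for n in ("scene","top"):
    d=imaging.get_image(n); X=cloud(d); save(f"pics/g1_{n}.png",d["image"],(320,60,500,250) if n=="scene" else (160,80,300,280),3)
    m=(X[...,2]>.165)&(X[...,2]<.245)&(X[...,0]>.6)&(X[...,0]<.67)&(X[...,1]>.14)&(X[...,1]<.23)
    P=X[m]; print(n,"clamp",len(P),P.min(0).round(3),P.max(0).round(3),np.polyfit(P[:,2],P[:,1],1).round(3))
    m=(X[...,2]>.1)&(X[...,2]<.22)&(X[...,0]>.68)&(X[...,0]<.85)&(X[...,1]>.02)&(X[...,1]<.18)
    P=X[m]; print("glue",len(P),P.min(0).round(3),P.max(0).round(3))
    m=(abs(X[...,2]-.145)<.012)&(X[...,0]>.4)&(X[...,0]<.68)&(X[...,1]>.22)&(X[...,1]<.31)
    P=X[m];A=np.c_[P[:,:2],np.ones(len(P))];print("lid top plane",np.linalg.lstsq(A,P[:,2],rcond=None)[0].round(4),np.median(P[:,2]))
plan([.634,.14,.31],Rtilt(-92.7,0),10,tcp=True)
E
```

```text
scene 326 lid angle pct [0.103 0.143 0.196] rmax 0.096
top 446 lid angle pct [0.084 0.129 0.189] rmax 0.097
scene clamp 151 [0.621 0.168 0.165] [0.649 0.192 0.235] [-0.181  0.214]
glue 653 [0.765 0.084 0.1  ] [0.825 0.14  0.194]
lid top plane [ 0.0005 -0.0028  0.146 ] 0.14550063376442873
top clamp 53 [0.617 0.17  0.166] [0.641 0.195 0.233] [-0.219  0.227]
glue 360 [0.76  0.085 0.1  ] [0.823 0.147 0.195]
lid top plane [-0.0003  0.0007  0.1448] 0.1448300381862928
now [0.4428 0.2458 0.3088] tcp target [0.634 0.14  0.31 ] q [ 0.37  0.15  1.48 -0.01  1.53  0.42] F [-0.7  0.4  0.2] w 0.0002 clk 40.95
row x10: [np.float64(-0.0097), np.float64(0.0196), np.float64(-0.0002), np.float64(-0.0019), np.float64(0.0016), np.float64(0.0002)] |t| 0.0219 deg 0.14
```

View pics/g1_scene.png

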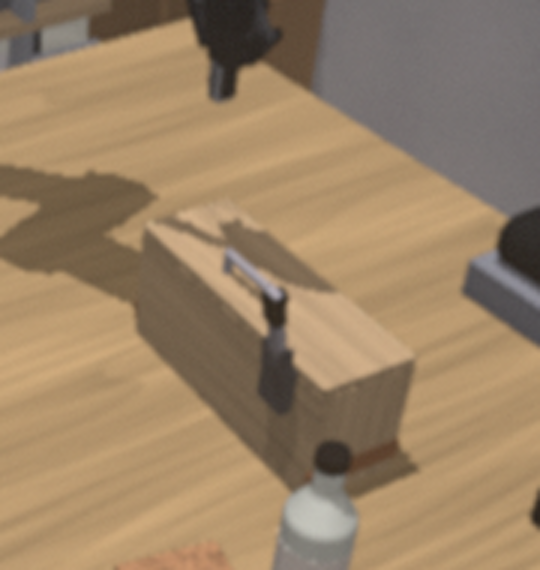

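View pics/g1_top.png

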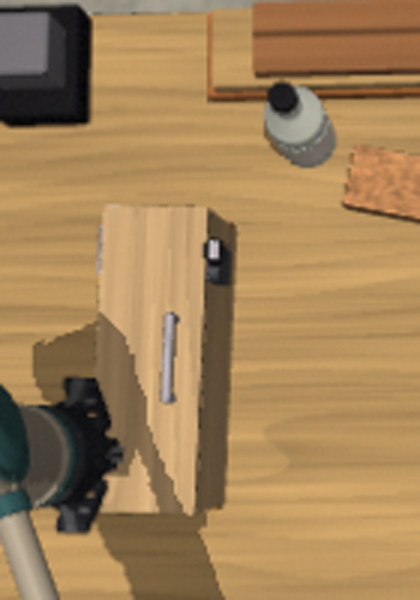

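{"op": "apply_moves", "data": {
  "moves": [0, -0.0105, 0.0196, -0.002, -0.002, 0.0016, 0, 0, -0.0105, 0.0196, -0.002, -0.002, 0.0016, 0, 0, -0.0105, 0.0196, -0.002, -0.002, 0.0016, 0, 0, -0.0105, 0.0196, -0.002, -0.002, 0.0016, 0, 0, -0.0105, 0.0196, -0.002, -0.002, 0.0016, 0, 0, -0.0105, 0.0196, -0.002, -0.002, 0.0016, 0, 0, -0.0105, 0.0196, -0.002, -0.002, 0.0016, 0, 0, -0.0105, 0.0196, -0.002, -0.002, 0.0016, 0]
}}

```text
clock: 41.62
position: [0.5897, 0.1511, 0.3025]
ee_rot: [-0.01, 0.72, 0.693, -0.018]
contact_force: [0.8, -0.4, 0.4]
width: -0.0001
```

```bash
python3 - <<'E'
from h import *
plan([.634,.125,.28],Rtilt(-92.7,0),6,tcp=True)
E
```

```text
now [0.5897 0.1511 0.3025] tcp target [0.634 0.125 0.28 ] q [ 0.14  0.32  1.26 -0.01  1.6   0.18] F [ 0.8 -0.4  0.4] w -0.0001 clk 41.62
row x6: [np.float64(-0.004), np.float64(0.0077), np.float64(0.0036), np.float64(-0.0066), np.float64(0.0022), np.float64(0.0015)] |t| 0.0094 deg 0.4
```

{"op": "apply_moves", "data": {
  "moves": [0, -0.005, 0.0077, 0.0025, -0.0066, 0.002, 0.001, 0, -0.005, 0.0077, 0.0025, -0.0066, 0.002, 0.001, 0, -0.005, 0.0077, 0.0025, -0.0066, 0.002, 0.001, 0, -0.005, 0.0077, 0.0025, -0.0066, 0.002, 0.001, 0, -0.005, 0.0077, 0.0025, -0.0066, 0.002, 0.001, 0, -0.004, 0.007, 0.0025, -0.0066, 0.002, 0.001, 0, 0, 0, 0, 0, 0, 0, 0, 0, 0, 0, 0, 0, 0]
}}

```text
clock: 42.28
position: [0.6339, 0.1156, 0.2741]
ee_rot: [-0.004, 0.724, 0.69, -0.006]
contact_force: [-0.0, 0.2, -0.2]
width: -0.0
```

```bash
python3 - <<'E'
from h import *
plan([.634,.125,.208],Rtilt(-92.7,0),8,tcp=True)
E
```

```text
now [0.6339 0.1156 0.2741] tcp target [0.634 0.125 0.208] q [ 0.07  0.37  1.26 -0.    1.53  0.12] F [-0.   0.2 -0.2] w -0.0 clk 42.28
row x8: [np.float64(0.0012), np.float64(0.0), np.float64(0.0083), np.float64(-0.0018), np.float64(0.0004), np.float64(-0.0)] |t| 0.0083 deg 0.1
```

{"op": "apply_moves", "data": {
  "moves": [0, 0.001, 0, 0.0083, -0.002, 0, 0, 0, 0.001, 0, 0.0083, -0.002, 0, 0, 0, 0.001, 0, 0.0083, -0.002, 0, 0, 0, 0.001, 0, 0.0083, -0.002, 0, 0, 0, 0.001, 0, 0.0083, -0.002, 0, 0, 0, 0.001, 0, 0.0083, -0.002, 0, 0, 0, 0.001, 0, 0.0083, -0.002, 0, 0, 0, 0.001, 0, 0.006, -0.002, 0, 0]
}}

```text
clock: 42.95
position: [0.6325, 0.1262, 0.2057]
ee_rot: [0.003, 0.723, 0.691, 0.001]
contact_force: [0.2, 0.2, 0.2]
width: -0.0006
```

```bash
python3 - <<'E'
from h import *
plan([.634,.16,.208],Rtilt(-92.7,0),5,tcp=True)
d=imaging.get_image("scene"); save("pics/g2.png",d["image"],(320,60,500,250),3)
d=imaging.get_image("wrist"); save("pics/g2_w.png",d["image"])
E
```

```text
now [0.6325 0.1262 0.2057] tcp target [0.634 0.16  0.208] q [ 0.09  0.39  1.39 -0.    1.35  0.14] F [0.2 0.2 0.2] w -0.0006 clk 42.95
row x5: [np.float64(0.0068), np.float64(-0.0), np.float64(-0.0005), np.float64(0.0011), np.float64(0.0004), np.float64(0.0005)] |t| 0.0068 deg 0.07
```

View pics/g2.png

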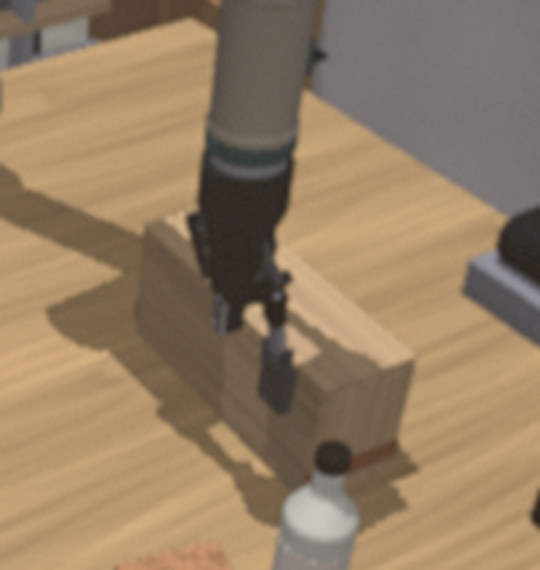

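View pics/g2_w.png

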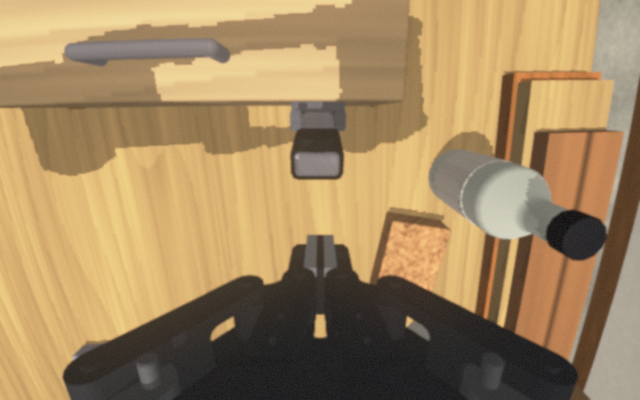

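{"op": "apply_moves", "data": {
  "moves": [0, 0.006, 0, -0.0005, 0.001, 0, 0, 0, 0.006, 0, -0.0005, 0, 0, 0, 0, 0.006, 0, -0.0005, 0, 0, 0, 0, 0.006, 0, -0.0005, 0, 0, 0, 0, 0.006, 0, -0.0005, 0, 0, 0, 0, 0.006, 0, -0.0005, 0, 0, 0, 0, 0.006, 0, -0.0005, 0, 0, 0, 0, 0.006, 0, -0.0005, 0, 0, 0]
}}

```text
clock: 43.72
position: [0.6359, 0.1772, 0.2123]
ee_rot: [0.004, 0.723, 0.691, 0.001]
contact_force: [0.3, -2.1, -0.6]
width: 0.0
```

```bash
cat > cl.py <<'E'
from h import *
def clamp(tag=None):
    for n in ("scene","top"):
        d=imaging.get_image(n); X=cloud(d)
        if tag: save(f"pics/{tag}_{n}.png",d["image"],(320,60,500,250) if n=="scene" else (160,130,300,280),3.2)
        m=(X[...,2]>.158)&(X[...,2]<.245)&(X[...,0]>.61)&(X[...,0]<.66)&(X[...,1]>.12)&(X[...,1]<.29)
        P=X[m]; 
        if len(P): print(n,"clamp/finger",len(P),P.min(0).round(3),P.max(0).round(3))
E
python3 - <<'E'
from cl import *
clamp("g3")
plan([.634,.205,.205],Rtilt(-92.7,0),6,tcp=True)
E
```

```text
scene clamp/finger 228 [0.617 0.163 0.158] [0.653 0.204 0.244]
top clamp/finger 18 [0.618 0.167 0.163] [0.64  0.188 0.239]
now [0.636  0.1782 0.2121] tcp target [0.634 0.205 0.205] q [ 0.17  0.41  1.35 -0.    1.38  0.22] F [ 0.3 -0.2 -0.1] w 0.0002 clk 43.82
row x6: [np.float64(0.0044), np.float64(-0.0005), np.float64(0.0012), np.float64(0.0012), np.float64(0.0004), np.float64(0.0004)] |t| 0.0046 deg 0.08
```

View pics/g3_scene.png

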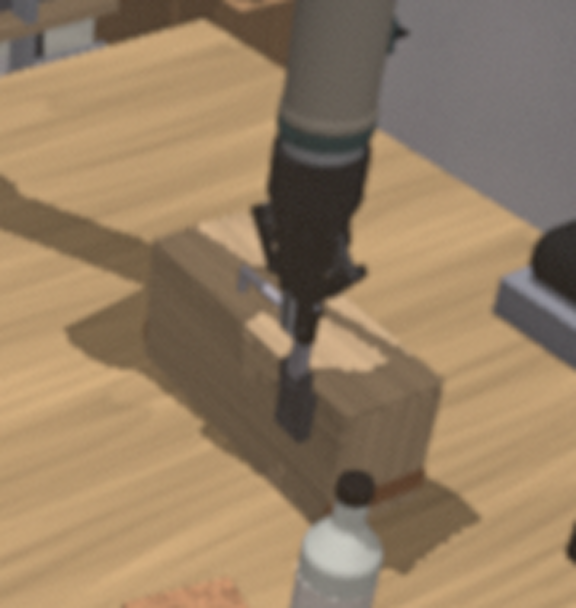

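{"op": "apply_moves", "data": {
  "moves": [0, 0.005, 0, 0.0015, 0.001, 0, 0, 0, 0.005, 0, 0.0015, 0.001, 0, 0, 0, 0.005, 0, 0.0015, 0.001, 0, 0, 0, 0.005, 0, 0.0015, 0.001, 0, 0, 0, 0.005, 0, 0.0015, 0, 0, 0, 0, 0.005, 0, 0.002, 0, 0, 0, 0, 0.004, 0, 0.003, 0, 0, 0, 0, 0.003, 0, 0.003, 0, 0, 0]
}}

```text
clock: 44.48
position: [0.6384, 0.2177, 0.1961]
ee_rot: [0.003, 0.723, 0.691, 0.0]
contact_force: [0.1, -0.3, 1.2]
width: -0.0001
```

```bash
python3 - <<'E'
from cl import *
clamp("g4")
plan([.634,.232,.175],Rtilt(-92.7,0),8,tcp=True)
d=imaging.get_image("wrist"); save("pics/g4_w.png",d["image"])
E
```

```text
scene clamp/finger 303 [0.616 0.182 0.158] [0.655 0.248 0.245]
top clamp/finger 117 [0.617 0.184 0.158] [0.649 0.221 0.24 ]
now [0.6381 0.2177 0.1954] tcp target [0.634 0.232 0.175] q [ 0.23  0.44  1.33 -0.    1.36  0.27] F [ 0.2 -0.9 -0.6] w -0.0001 clk 44.58
row x8: [np.float64(0.0018), np.float64(-0.0006), np.float64(0.0025), np.float64(0.0004), np.float64(0.0005), np.float64(0.0002)] |t| 0.0032 deg 0.04
```

View pics/g4_w.png

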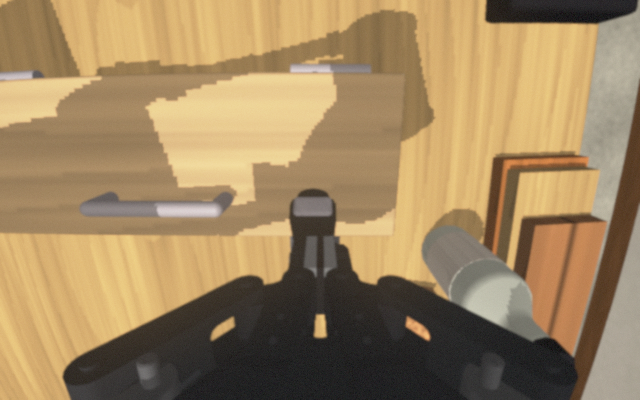

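View pics/g4_scene.png

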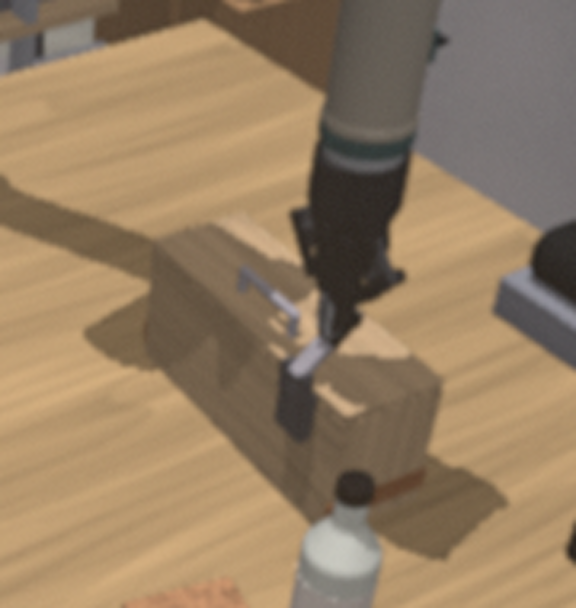

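Working as planned: the clamp arm (wrist pixel ~313,225) leans over the lid at about 0.8 rad. Continue down.

{"op": "apply_moves", "data": {
  "moves": [0, 0.002, -0.0005, 0.003, 0, 0, 0, 0, 0.002, -0.0005, 0.003, 0, 0, 0, 0, 0.002, -0.0005, 0.003, 0, 0, 0, 0, 0.002, -0.0005, 0.003, 0, 0, 0, 0, 0.002, -0.0005, 0.003, 0, 0, 0, 0, 0.001, 0, 0.003, 0, 0, 0, 0, 0.001, 0, 0.003, 0, 0, 0, 0, 0.001, 0, 0.003, 0, 0, 0]
}}

```text
clock: 45.3
position: [0.6387, 0.2321, 0.1718]
ee_rot: [0.004, 0.723, 0.69, 0.003]
contact_force: [-0.2, 0.5, 2.2]
width: -0.0003
```

```bash
python3 - <<'E'
from cl import *
clamp("g5")
plan([.634,.236,.162],Rtilt(-92.7,0),8,tcp=True)
E
```

```text
scene clamp/finger 396 [0.61  0.183 0.158] [0.66  0.264 0.245]
top clamp/finger 145 [0.611 0.184 0.158] [0.652 0.235 0.238]
now [0.6382 0.232  0.1711] tcp target [0.634 0.236 0.162] q [ 0.25  0.46  1.36 -0.    1.31  0.3 ] F [ 0.9 -1.   0.2] w 0.0001 clk 45.4
row x8: [np.float64(0.0005), np.float64(-0.0006), np.float64(0.0011), np.float64(0.0011), np.float64(0.0002), np.float64(0.0001)] |t| 0.0013 deg 0.07
```

{"op": "apply_moves", "data": {
  "moves": [0, 0.001, -0.001, 0.002, 0, 0, 0, 0, 0.001, -0.001, 0.002, 0, 0, 0, 0, 0.001, 0, 0.002, 0, 0, 0, 0, 0, 0, 0.002, 0, 0, 0, 0, 0, 0, 0.002, 0, 0, 0, 0, 0, 0, 0.002, 0, 0, 0, 0, 0, 0, 0.0015, 0, 0, 0, 0, 0, 0, 0, 0, 0, 0]
}}

```text
clock: 46.07
position: [0.6364, 0.2346, 0.1615]
ee_rot: [0.005, 0.723, 0.69, 0.004]
contact_force: [0.5, 0.8, -0.3]
width: -0.0001
```

{"op": "apply_moves", "data": {
  "moves": [0, 0, 0, 0.0015, 0, 0, 0, 0, 0, 0, 0.0015, 0, 0, 0, 0, 0, 0, 0.0015, 0, 0, 0, 0, 0, 0, 0.0015, 0, 0, 0, 0, 0, 0, 0, 0, 0, 0, 0, 0, 0, 0, 0, 0, 0, 0, 0, 0, 0, 0, 0, 0, 0, 0, 0, 0, 0, 0, 0]
}}

```text
clock: 46.73
position: [0.636, 0.2347, 0.1611]
ee_rot: [0.006, 0.723, 0.69, 0.005]
contact_force: [-0.2, 0.4, 4.2]
width: 0.0
```

```bash
python3 - <<'E'
from cl import *
clamp("g6")
s,r=tool(); print(s["position"],s["contact_force"])
d=imaging.get_image("wrist"); save("pics/g6_w.png",d["image"])
E
```

```text
scene clamp/finger 401 [0.61  0.182 0.158] [0.66  0.264 0.245]
top clamp/finger 129 [0.611 0.185 0.158] [0.649 0.233 0.236]
[0.63605992 0.23471629 0.16107404] [-0.47845741 -0.73396664  3.16569371]
```

View pics/g6_scene.png

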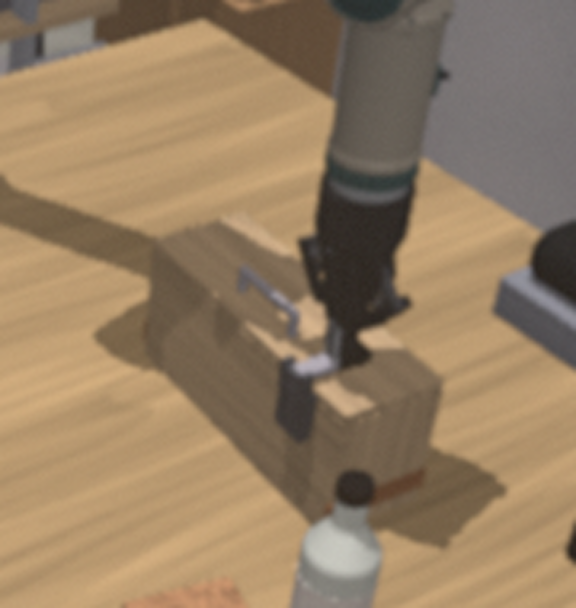

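View pics/g6_w.png

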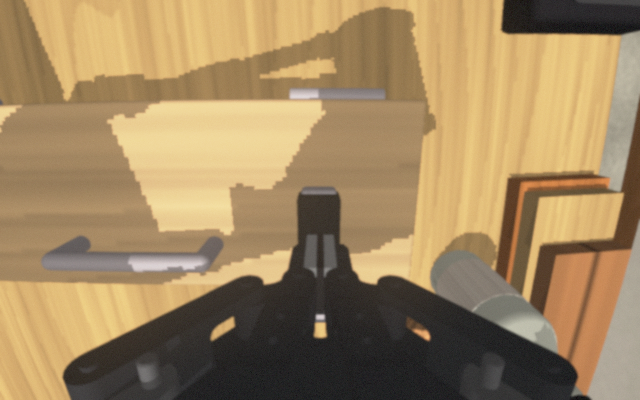

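{"op": "apply_moves", "data": {
  "moves": [0, 0, 0, 0.002, 0, 0, 0, 0, 0, 0, 0.002, 0, 0, 0, 0, 0, 0, 0.002, 0, 0, 0, 0, 0, 0, 0.003, 0, 0, 0, 0, 0, 0, 0.003, 0, 0, 0, 0, 0, 0, 0.003, 0, 0, 0, 0, 0, 0, 0.003, 0, 0, 0, 0, 0, 0, 0.003, 0, 0, 0]
}}

```text
clock: 47.55
position: [0.6361, 0.2347, 0.1609]
ee_rot: [0.009, 0.723, 0.691, 0.01]
contact_force: [-3.2, -1.5, 14.5]
width: 0.0006
```

Bottomed out (14.5 N, no more travel). Retreat and check.

{"op": "apply_moves", "data": {
  "moves": [0, 0, 0, -0.01, 0, 0, 0, 0, 0, 0, -0.02, 0, 0, 0, 0, 0, 0, -0.03, 0, 0, 0, 0, 0, 0, -0.04, 0, 0, 0, 0, 0, 0, -0.04, 0, 0, 0, 0, 0, 0, -0.04, 0, 0, 0, 0, -0.02, -0.04, 0, 0, 0, 0, 0, -0.02, -0.04, 0, 0, 0, 0]
}}

```text
clock: 48.22
position: [0.561, 0.2027, 0.3428]
ee_rot: [0.008, 0.723, 0.691, 0.011]
contact_force: [-0.1, -0.6, -0.8]
width: 0.0001
```

{"op": "apply_moves", "data": {
  "moves": [0, -0.03, -0.03, 0, 0, 0, 0, 0, -0.03, -0.03, 0, 0, 0, 0, 0, -0.03, -0.03, 0, 0, 0, 0, 0, -0.03, -0.03, 0, 0, 0, 0, 0, -0.03, -0.03, 0, 0, 0, 0, 0, 0, 0, 0, 0, 0, 0, 0, 0, 0, 0, 0, 0, 0, 0, 0, 0, 0, 0, 0, 0]
}}

```text
clock: 48.88
position: [0.3957, 0.0586, 0.3378]
ee_rot: [0.008, 0.722, 0.691, 0.01]
contact_force: [0.2, 1.0, -0.5]
width: 0.0004
```

```bash
python3 - <<'E'
from lid import *
from cl import *
clamp("z1")
for n in ("scene","top"):
    d=imaging.get_image(n); X=cloud(d)
    m=(X[...,2]>.15)&(X[...,2]<.2)&(X[...,0]>.61)&(X[...,0]<.66)&(X[...,1]>.15)&(X[...,1]<.29)
    P=X[m]; print(n,len(P),P.min(0).round(3),P.max(0).round(3)); T=P[(P[:,1]>.205)&(P[:,2]>.158)]; print(len(T),np.polyfit(T[:,1],T[:,2],1).round(3),np.median(T[:,2]))
    m=(abs(X[...,2]-.145)<.012)&(X[...,0]>.4)&(X[...,0]<.6)&(X[...,1]>.22)&(X[...,1]<.31)
    P=X[m];A=np.c_[P[:,:2],np.ones(len(P))];print("lid top plane",np.linalg.lstsq(A,P[:,2],rcond=None)[0].round(4),np.median(P[:,2]))
    save(f"pics/z1full_{n}.png",d["image"])
    O=np.load(n+"0.npz")["img"]; 
s,r=tool(); print(s["position"],s["contact_force"],s["clock"])
E
```

```text
scene clamp/finger 166 [0.616 0.183 0.158] [0.651 0.264 0.168]
top clamp/finger 183 [0.617 0.183 0.158] [0.648 0.267 0.168]
scene 212 [0.616 0.183 0.15 ] [0.653 0.265 0.169]
104 [0.046 0.152] 0.16281738736865442
lid top plane [ 0.0018 -0.0073  0.1465] 0.1453433833214715
top 221 [0.616 0.184 0.15 ] [0.655 0.282 0.17 ]
137 [0.035 0.154] 0.16208056036029703
lid top plane [ 0.0008 -0.0014  0.1449] 0.14491284788090852
[0.39710461 0.05935727 0.33754335] [0.00941146 1.01657475 0.01913184] 49.0833
```

View pics/z1full_scene.png

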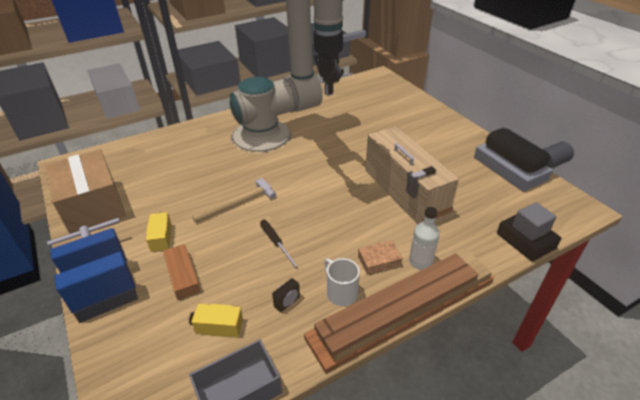

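View pics/z1_scene.png

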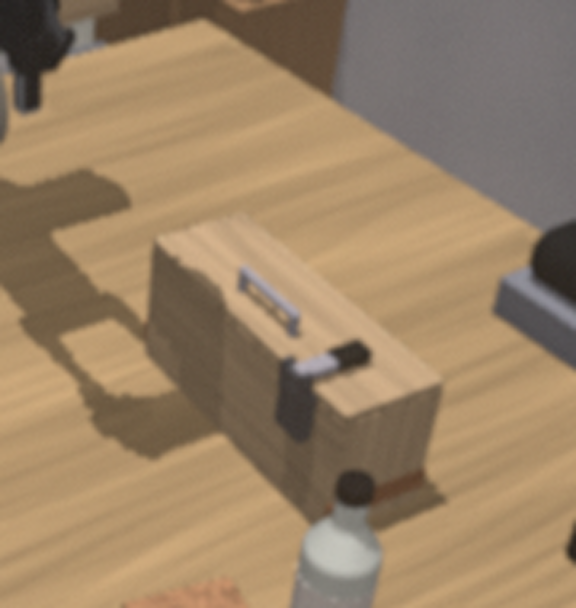

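View pics/z1full_top.png

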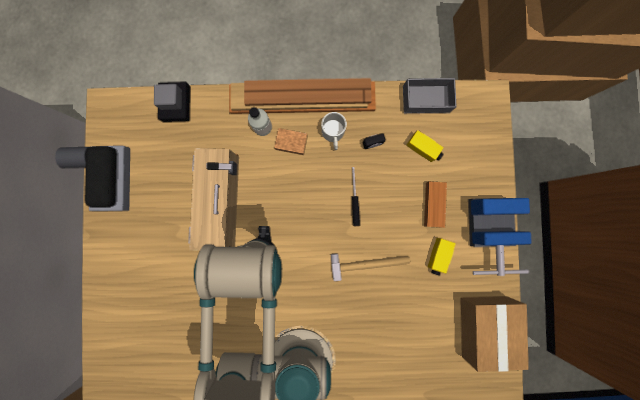

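```bash
python3 - <<'E'
from h import *
for n in ("scene","top"):
    d=imaging.get_image(n); X=cloud(d)
    for lo,hi in((.195,.215),(.215,.235),(.235,.25),(.25,.265)):
        m=(X[...,2]>.152)&(X[...,2]<.2)&(X[...,0]>.622)&(X[...,0]<.645)&(X[...,1]>lo)&(X[...,1]<hi)
        print(n,lo,m.sum(),np.median(X[m][:,2]).round(4))
E
```

```text
scene 0.195 33 0.1605
scene 0.215 39 0.162
scene 0.235 24 0.1637
scene 0.25 21 0.1635
top 0.195 42 0.1605
top 0.215 44 0.1608
top 0.235 35 0.1629
top 0.25 34 0.1634
```

The clamp is flat: its bar top is at 160.5 mm (161 expected) and its sleeve top at 163.4 mm (163 expected). The arm is clear of everything, so I'm handing the job in.

```bash
python3 - <<'E'
from h import *
s,_=tool(); print(s["clock"],s["position"].round(3),s["contact_force"].round(1))
print(workorder.sign_off())
E
```

```text
49.1833 [0.397 0.059 0.337] [-1.1  0.3  0.5]
the job is handed in; nothing more can be done
None
```

The job is handed in at 49 s of the 210 s allowed. Both white tins stand upright in the chest, the lid is shut and the clamp arm is down. Only two white tins were on the bench. The two yellow look-alikes and the other things were left alone.

**How it went:** I tipped each tin upright on the bench, gripped it again from above and lowered it into its own compartment, one in the middle and one in the end nearest the robot. Then I pushed the lid down slowly with closed fingers and swung the clamp arm over and pressed it flat.

**Last checks:**
- **Tins:** before the lid went down, the caps were at about 127 mm, as they should be with the tins on the chest floor. The tops were level within about 0.02 rad.
- **Lid:** its top is level at about 145 mm (145.5 expected).
- **Clamp:** it stopped moving at 14.5 N. The bar top is at 160.5 mm (161 expected) and the sleeve at 163.4 mm (163 expected).
- **Bystanders:** they look unmoved in the final pictures, but I did not measure their positions.
- **Robot:** clear of everything.

**What went wrong on the way:**
- The second tin first came down on a divider, at about 14 N. I lifted it, moved it 15 mm and lowered it again cleanly.
- One wrist joint came right up to its limit (-1.18 rad) while setting down the first tin. I gripped the second tin at a shallower angle to avoid this.
- On the way to the chest the first tin sagged about 45 mm, just below rim height, but it was already over the opening and touched nothing.
- A straight-line fit over the whole clamp arm gave about 0.04 rad of tilt. The height step between bar and sleeve explains that.

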